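Put an inspected filter plate away from a sprung inspection stand

ROBOT

A 6-joint arm with a two-finger parallel gripper is mounted at the origin on a cart in front of the work surface, level with it; the furniture and walls round the work are solid. World frame = base frame: x ahead of the robot, y to its left, z up, the work surface at z = 0. Lengths are in mm, angles in rad, forces in N, time in s.
With the tool pointing down it reaches from about 350 to 875 mm from the base axis. Payload 4.2 kg.
Tool frame: the origin (TCP) lies midway between the tips of the shut fingers; the grasp point (between the pads) lies 19 mm behind it (arm.tcp_to_grasp is the distance from the TCP to the grasp point, in mm); z points along the fingers, y is the line along which they close (so a half turn about z gives the same grasp; the last joint's range is limited). The gripper opens to 85 mm and grips with 20 to 120 N. Pads are 22 mm wide; open, the fingers measure 114 mm over their backs; the gripper's body (76 mm by 85 mm) begins 54 mm behind the grasp point. The pads swing forward as they close: fully open they stand 13 mm farther back than shut.
Start: joints at [-0.9, 0.385, 0.008, 0, -1.194, -0.259], TCP at [250.175, -572.723, 208.812] pointing down, gripper open.
Joint ranges: [-3.14, 3.14], [-1.21, 2.06], [-1.07, 1.41], [-3.16, 2.05], [-2.99, -0.16], [-3.1, 3.1]. Speed limits (rad/s): [2.79, 2.79, 3.14, 3.14, 3.14, 3.14].

INTERFACE

Orientations are given as a unit quaternion [x, y, z, w].
In Python, from bench import arm, get_image gives the robot as it stands.
- The arm moves only by the tool drive_tool, never from a script. Its argument "deltas" is a list of rows, each a list of 2 entries, a list of its own where there are three numbers: the shift along the tool's x, y, z in cm, then the turn, a rotation vector about the tool's x, y, z in degrees. In form: [[[x, y, z], [ax, ay, az]], ...]. A call has 1 to 12 rows; each row shifts and turns the commanded pose from where the row before left it, along the tool's axes as they then stand; what a row does not reach is not made up. A row lasts 1/10 s, in which the tool goes at most 50 mm and 8.59 degrees, less where a joint would pass 70% of its speed; a pose out of reach is approached as far as the arm can. A call with a gripper value outside its range is refused whole. "claw" is the finger opening in cm, from 0 to 8.54, set as the call begins (left out, the last holds). The fingers move at their own pace and stop on an object; the grip force is fixed at half the most. Time passes only in rows, so rows that do not move let the fingers close. It gives the time, the measured TCP pose, the force, the opening and the grip force at its end, in the units of the state.
- arm.read_state(): the state, without advancing time (a new reading comes with each control period).
- get_image(name): name is "scene" or "side" or "wrist"; returns a dict with "img" (420x560x3 uint8, red, green, blue), "fx", "fy", "cx", "cy" (pixels), "eye" and "orientation" of the camera in the world; the wrist camera has in their place "mount" (4x4, takes a point from camera to tool coordinates, whose origin is the TCP and whose axes are the flange's). Camera axes: x right, y down, z forward; pixel columns grow to the right and rows downward; lengths in mm; the calibration is good to about 2 mm. A picture is of the moment at which its call begins: read the wrist's pose just before it. There is no depth.
- arm.job_done(): hands the job in; it is judged then, once.
The state is a dict: "clock": time; "joints": joint angles; "joint_vel": joint speeds; "joint_efforts": joint torques, N m; "position": TCP position; "ee_rot": TCP orientation; "contact_force": force on the tool from outside, world axes, zero at the start; "wrist_torque": the same for the moment, N m; "gripper_width": finger opening in mm; "grasp_force": force on a finger pad.
Only numpy, scipy, OpenCV 4.12 (cv2) and the standard library are available. Lean on these libraries where they do the work, as an engineer would, in place of code of your own. Each camera call takes 0.05 s, during which the arm holds its last target. There are 200 camera calls.

TASK

The filter plate in the sloping inspection stand has been checked and must go back into the storage rack. Take it by its upper edge, press it endways against the sprung jaw until its other corner is out from under the keeper, slide it up out of the stand, and put it away in the rack's one empty slot, upright and fully down. It is glass: do not force it against the stand or the rack and do not drop it, and leave the stored plates, the mug, the tissue box and the bottle where they stand.

Things in the scene. Friction and masses are not known exactly. Their poses are not given: they have to be found in the camera images.
- filter_plate: the framed filter plate to move: dark metal frame with a dark glass window, 130 mm long (its y), 100 mm high (its z) and 8 mm thick (its x), 0.14 to 0.28 kg. Origin: middle of its lower edge; z points from the lower to the upper edge. The frame's upper bar is 32 mm high and may be gripped; glass and bars are held alike
- stand: inspection stand, fixed: dark base 120 x 220 mm, on it a bright holder leaning back by 0.28 rad (its top towards the stand's +x). Origin: under the base; x to the back, y along the plate, z up. The plate stands on a seat bar, its two ends in grooves 10 mm wide reaching 14 mm in along the plate: a fixed post with the keeper at -y, the sprung jaw at +y. Between them it is open in front and behind
- stand_seat (a point): point on the top of the stand's seat bar, below the plate's middle, 36 mm above the bench; the axes are those of the stand
- stand_keeper (a point): inner end of the dark keeper on the stand's fixed post (-y end), at its underside: it reaches about 9.5 mm over the plate's upper corner, 2 mm above the edge, and is 9 mm thick (its top is 111 mm above the seat along the slope). Axes as the stand's
- stand_jaw (a point): where the face of the white sprung jaw (stand's +y end, 70 mm high, no keeper over it) touches the plate's end while at rest; this point is fixed to the stand. The jaw gives way along +y at about 6.5 N, rising to 10.5 N, to a hard stop after about 11 mm, and springs back when let go. The plate must be held there until its upper edge has passed the keeper
- rack: storage rack, fixed: dark base 160 x 200 mm, 10 mm thick, with three equal slots 46 mm apart along the rack's x, each running along its y. Two hold stored plates, one is empty (which one differs). Origin: under the base's middle
- slot_c: the empty slot's metal and white plastic body, 24 x 156 mm, 63 mm high; origin under its middle (on the rack's base), y along the slot
- slot_c_floor (a point): the empty slot: middle of its floor, 16 mm above the bench, where the middle of the plate's lower edge comes to rest. y runs along the slot. Each end is a groove 11 mm wide reaching 15 mm in, 135 mm between the end walls, straight up to 44 mm above this floor, then flared to about 22 x 146 mm at 57 mm; open between the ends
- stored_plate_1: stored plate, same as the filter plate, standing in the rack; origin middle of its lower edge. Leave alone
- stored_plate_2: the other stored plate, likewise. Leave alone
- tissue_box: box of lens tissue, 60 x 95 x 54 mm, origin under its middle. Leave alone
- cleaner_bottle: bottle, 43 mm across, 160 mm high, origin under its middle. Leave alone
- mug: mug, 78 x 112 x 92 mm, origin under its middle. Leave alone

How it is judged:
By the outcome, as a careful person would: the job done as asked, in the order asked, and still so for the second after the job is handed in, with the robot touching nothing.
It also fails if it takes over 61 s, if anything falls off the work surface, if the arm or the gripper's body presses on something with over 40 N, if the wrist force passes 120 N, or if a joint passes its speed limit or range.

## Working session

There is one attempt and no reset: what is moved stays moved. The work goes in short steps, Python scripts to look and compute and a tool call to move; the robot and the scene stay as the last step left them, time stands still between calls to the robot, and variables do not carry over. Pictures are saved under pics/ and viewed, at most 10 in all, crops included, and the job is handed in when it is done.

Besides the shell and the picture viewer there is one more tool, called after "Request:" as name(argument=value, ...) on one line, values as JSON. drive_tool: Moves the arm, as the interface text tells. Its arguments: {"type":"object","properties":{"deltas":{"type":"array"},"claw":{"type":"number"}},"required":["deltas"]}

```bash
mkdir -p pics; ls; cat > h.py <<'E'
import numpy as np, cv2
from scipy.spatial.transform import Rotation as R
from bench import arm, get_image
E
python3 - <<'E'
from h import *
import pickle
s=arm.read_state();print(s)
d={}
for n in("scene","side","wrist"):
    i=get_image(n);d[n]=i
    print(n,{k:(np.round(v,3).tolist()) for k,v in i.items() if k!="img"})
    cv2.imwrite(f"pics/{n}0.png",i["img"][:,:,::-1])
pickle.dump((s,d),open("d0.pkl","wb"))
E
```

```text
pics
{'clock': 0.0, 'joints': array([-9.00384750e-01,  3.85584658e-01,  6.59547807e-03, -4.91762081e-04,
       -1.19403422e+00, -2.58580507e-01]), 'joint_vel': array([ 0.00031855, -0.00090306, -0.0010373 , -0.00121937, -0.00067666,
        0.00028315]), 'joint_efforts': array([-4.16671719e-04, -3.92289126e+01,  1.88400364e+01,  4.18623850e+00,
       -4.66349928e-03,  5.30431166e-08]), 'position': array([ 249.91398937, -572.1435489 ,  207.69390343]), 'ee_rot': array([-2.04374506e-01,  9.78892113e-01,  1.09793307e-03, -2.94513836e-04]), 'contact_force': array([-0.45160928, -0.21569031,  0.28736429]), 'wrist_torque': array([-0.01211537,  0.00589833,  0.01175773]), 'grasp_force': 0.0, 'gripper_width': 85.45170155668204}
scene {'fx': 498.325, 'fy': 498.325, 'cx': 274.945, 'cy': 210.142, 'eye': [-180.016, 948.016, 1059.604], 'orientation': [-0.283, 0.854, -0.415, 0.134]}
side {'fx': 455.349, 'fy': 455.349, 'cx': 280.672, 'cy': 214.26, 'eye': [224.299, 966.301, 573.56], 'orientation': [-0.133, 0.825, -0.541, 0.093]}
wrist {'fx': 346.081, 'fy': 346.081, 'cx': 274.365, 'cy': 209.468, 'mount': [[0.0, -0.958, -0.287, 72.779], [1.0, 0.0, 0.001, -0.045], [-0.001, -0.287, 0.958, -164.418], [0.0, 0.0, 0.0, 1.0]]}
```

```bash
python3 - <<'E'
from h import *
a=cv2.imread("pics/scene0.png");cv2.imwrite("pics/s1.png",cv2.resize(a,(800,600),interpolation=3))
a=cv2.imread("pics/side0.png");cv2.imwrite("pics/s2.png",cv2.resize(a,(800,600),interpolation=3))
E
```

```text
(no output)
```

View pics/s1.png

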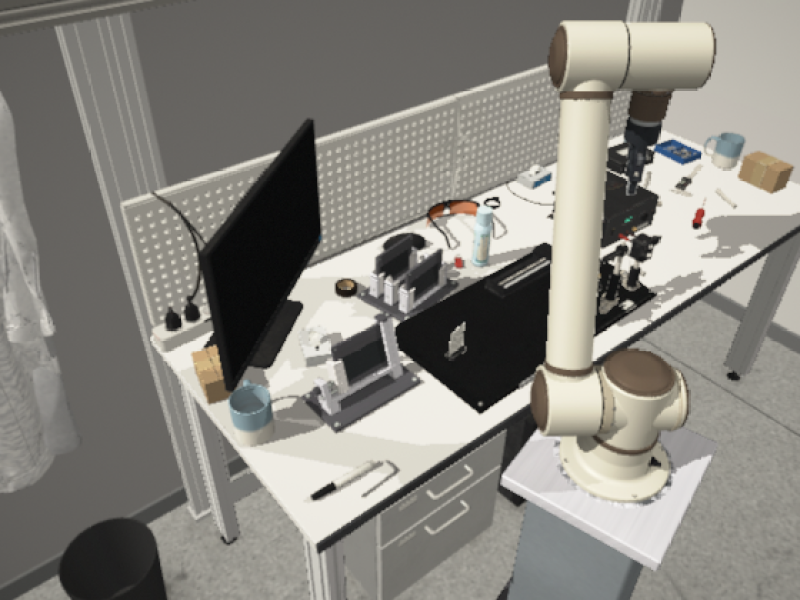

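View pics/s2.png

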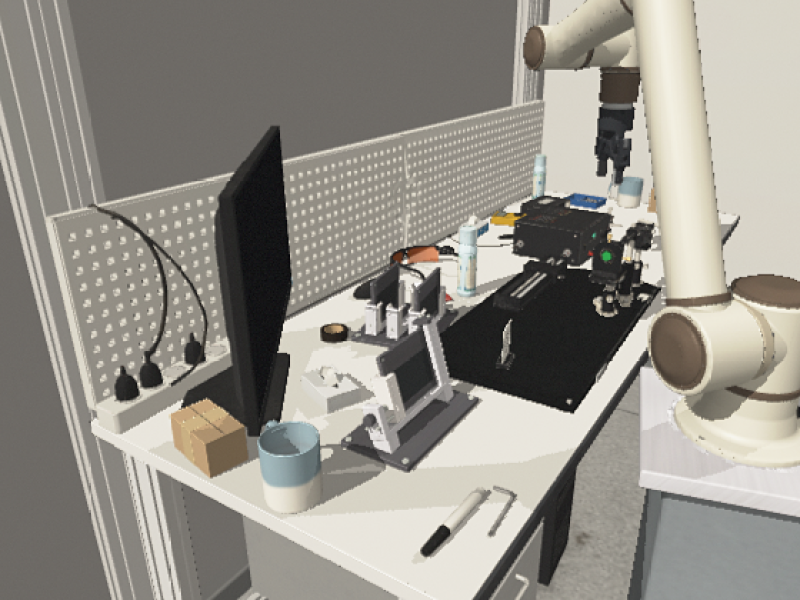

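The scene view (800 px scale) shows the stand, with its base corners at about (303,402), (337,430) and (420,380). The rack is at about (405,285), and its middle slot looks empty. The side view agrees: stand at about (410,420), rack at about (395,320). Next I'll cast rays for rough positions.

```bash
cat >> h.py <<'E'
def ray(c,uv):
    d=np.array([(uv[0]-c["cx"])/c["fx"],(uv[1]-c["cy"])/c["fy"],1.])
    return np.array(c["eye"]),R.from_quat(c["orientation"]).apply(d)
def onplane(c,uv,z):
    e,d=ray(c,uv);return e+d*(z-e[2])/d[2]
def tri(*obs):
    A=np.zeros((3,3));b=np.zeros(3)
    for c,uv in obs:
        e,d=ray(c,uv);d=d/np.linalg.norm(d);P=np.eye(3)-np.outer(d,d);A+=P;b+=P@e
    return np.linalg.solve(A,b)
def wristcam(s,i):
    c=dict(i);M=np.array(i["mount"]);Rt=R.from_quat(s["ee_rot"])
    c["eye"]=Rt.apply(M[:3,3])+s["position"];c["orientation"]=(Rt*R.from_matrix(M[:3,:3])).as_quat();return c
E
python3 - <<'E'
from h import *
import pickle
s,d=pickle.load(open("d0.pkl","rb"))
S=d["scene"];D=d["side"];k=.7
for n,uv,z in[("stL",(303,402),10),("stF",(337,430),10),("stR",(420,380),10),("rackslotL",(375,298),10),("rackslotM",(392,305),10),("rackR",(407,312),10)]:
    print(n,onplane(S,np.array(uv)*k,z).round())
for n,uv,z in[("stL",(343,441),10),("stF",(404,470),10),("stR",(480,398),10),("rL",(373,333),10),("rM",(393,338),10),("rR",(412,343),10)]:
    print(n,onplane(D,np.array(uv)*k,z).round())
for n,a,b in[("bottle",(485,208),(468,222)),("stand top R",(385,318),(432,320)),("monitor top near",(313,122),(278,127))]:
    print(n,tri((S,np.array(a)*k),(D,np.array(b)*k)).round())
print(R.from_quat(s["ee_rot"]).as_matrix().round(2))
E
```

```text
stL [552. 251.  10.]
stF [450. 267.  10.]
stR [400.  59.  10.]
rackslotL [ 643. -104.   10.]
rackslotM [ 595. -107.   10.]
rackR [ 551. -107.   10.]
stL [566. 235.  10.]
stF [459. 272.  10.]
stR [400.  55.  10.]
rL [ 655. -121.   10.]
rM [ 609. -112.   10.]
rR [ 567. -102.   10.]
bottle [ 523. -380.  174.]
stand top R [478.  76. 149.]
monitor top near [ 829. -125.  401.]
[[-0.92 -0.4  -0.  ]
 [-0.4   0.92  0.  ]
 [ 0.    0.   -1.  ]]
```

Request:
drive_tool(deltas=[[[0,0,-3],[0,0,0]],[[0,0,-3],[0,0,0]],[[-1.5,1.5,-3],[0,0,0]],[[-2.5,2.5,-3],[0,0,0]],[[-3,3,0],[0,0,0]],[[-3,3,0],[0,0,0]],[[-3,3,0],[0,0,0]],[[-3,3,0],[0,0,0]],[[-3,3,0],[0,0,0]],[[-3,3,0],[0,0,0]],[[-3,3,0],[0,0,0]],[[-3,3,0],[0,0,0]]])

```text
clock: 1.35
position: [394.7, -202.3, 328.7]
ee_rot: [-0.204, 0.979, 0.0, 0.0]
contact_force: [-0.0, 0.0, 0.1]
gripper_width: 85.7
grasp_force: 0.0
```

Request:
drive_tool(deltas=[[[-3,3,0],[0,0,0]],[[-3,3,0],[0,0,0]],[[-1.5,1.5,0],[0,0,-4]],[[0,0,0],[0,0,-7]],[[0,0,0],[0,0,-7]],[[0,0,0],[0,0,-7]],[[0,0,0],[0,0,-7]],[[0,0,0],[0,0,-7]],[[0,0,0],[0,0,-7]],[[0,0,0],[0,0,-6]],[[0,0,0],[0,0,0]],[[0,0,0],[0,0,0]]])

```text
clock: 2.55
position: [433.2, -105.3, 328.6]
ee_rot: [-0.612, 0.791, 0.0, -0.0]
contact_force: [-0.5, -1.0, 0.4]
gripper_width: 85.7
grasp_force: 0.0
```

```bash
cat > snap.py <<'E'
from h import *
import pickle,sys
n=sys.argv[1];s=arm.read_state();i=get_image("wrist");c=wristcam(s,i);pickle.dump(c,open(n+".pkl","wb"))
cv2.imwrite(f"pics/{n}.png",cv2.resize(i["img"][:,:,::-1],(800,600),interpolation=cv2.INTER_CUBIC))
print(s["clock"],s["position"].round(1),s["joints"].round(2),R.from_quat(s["ee_rot"]).as_matrix().round(3))
E
python3 snap.py w1
```

```text
2.55 [ 433.2 -105.3  328.6] [ 0.13  0.   -0.18 -0.   -1.39 -0.38] [[-0.251 -0.968 -0.   ]
 [-0.968  0.251  0.   ]
 [ 0.     0.    -1.   ]]
```

View pics/w1.png

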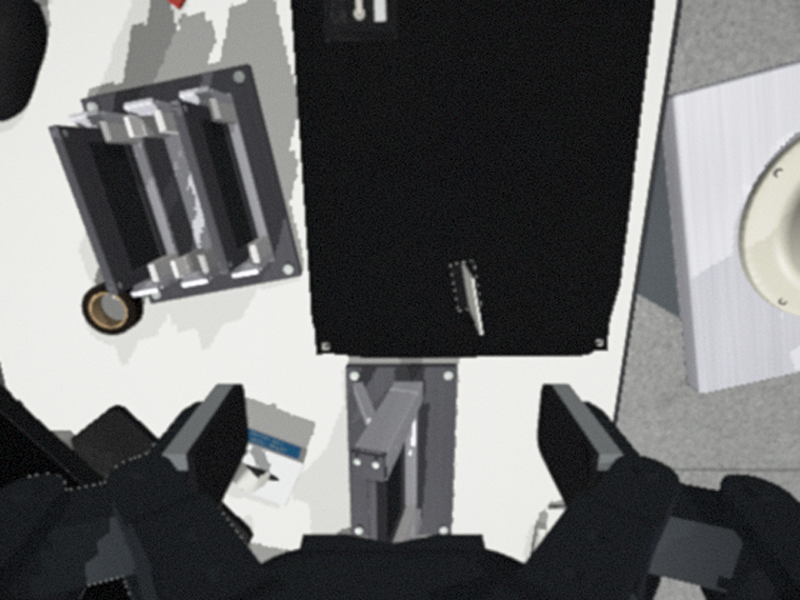

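The wrist view shows the rack upper left, with bolts at (238,76), (288,268) and (92,105). Plates stand in its left and right slots, and the middle one at about (150,200) is empty. The stand is at the bottom, with the keeper at (368,463). I'll take closer views of each.

Request:
drive_tool(deltas=[[[0.7,-3,0],[0,0,0]],[[0.7,-3,0],[0,0,0]],[[0.7,-3,0],[0,0,0]],[[0.7,-3,0],[0,0,0]],[[0.7,-3,0],[0,0,0]],[[0.7,-3,0],[0,0,0]],[[0,0,0],[0,0,0]],[[0,0,0],[0,0,0]]])

```text
clock: 3.4
position: [597.4, -191.0, 327.5]
ee_rot: [-0.612, 0.791, 0.001, -0.001]
contact_force: [0.1, -0.2, 1.0]
gripper_width: 85.2
grasp_force: 0.0
```

```bash
python3 snap.py w2
```

```text
3.4 [ 597.4 -191.   327.5] [-0.05  0.34  0.23 -0.   -1.46 -0.2 ] [[-0.25  -0.968 -0.002]
 [-0.968  0.25   0.   ]
 [ 0.     0.002 -1.   ]]
```

Request:
drive_tool(deltas=[[[-3,2.4,0],[0,0,0]],[[-3,2.4,0],[0,0,0]],[[-3,2.4,0],[0,0,0]],[[-3,2.4,0],[0,0,0]],[[-3,2.4,0],[0,0,0]],[[-3,2.4,0],[0,0,0]],[[-3,2.4,0],[0,0,0]],[[-3,2.4,0],[0,0,0]],[[-3,2.4,0],[0,0,0]],[[-2.5,1.2,0],[0,0,0]],[[0,0,0],[0,0,0]],[[0,0,0],[0,0,0]]])

```text
clock: 4.65
position: [448.9, 151.9, 329.5]
ee_rot: [-0.614, 0.79, -0.0, 0.001]
contact_force: [0.1, 0.9, 0.9]
gripper_width: 85.3
grasp_force: 0.0
```

```bash
python3 snap.py w3
```

```text
4.65 [448.9 151.9 329.5] [ 0.67  0.05 -0.12  0.   -1.39 -0.92] [[-0.247 -0.969  0.001]
 [-0.969  0.247  0.001]
 [-0.001 -0.001 -1.   ]]
```

Request:
drive_tool(deltas=[[[-3,0,0],[0,0,0]],[[-3,0,0],[0,0,0]],[[-3,0,0],[0,0,0]],[[-3,0,0],[0,0,0]],[[0,0,0],[0,0,0]],[[0,0,0],[0,0,0]]])

```text
clock: 5.3
position: [479.9, 267.2, 328.4]
ee_rot: [-0.613, 0.79, -0.0, -0.001]
contact_force: [-0.2, -0.1, -0.1]
gripper_width: 85.4
grasp_force: 0.0
```

```bash
python3 snap.py w4
```

```text
5.3 [479.9 267.2 328.4] [ 0.8   0.19  0.04  0.   -1.41 -1.06] [[-0.25  -0.968 -0.001]
 [-0.968  0.25  -0.001]
 [ 0.001  0.001 -1.   ]]
```

View pics/w2.png

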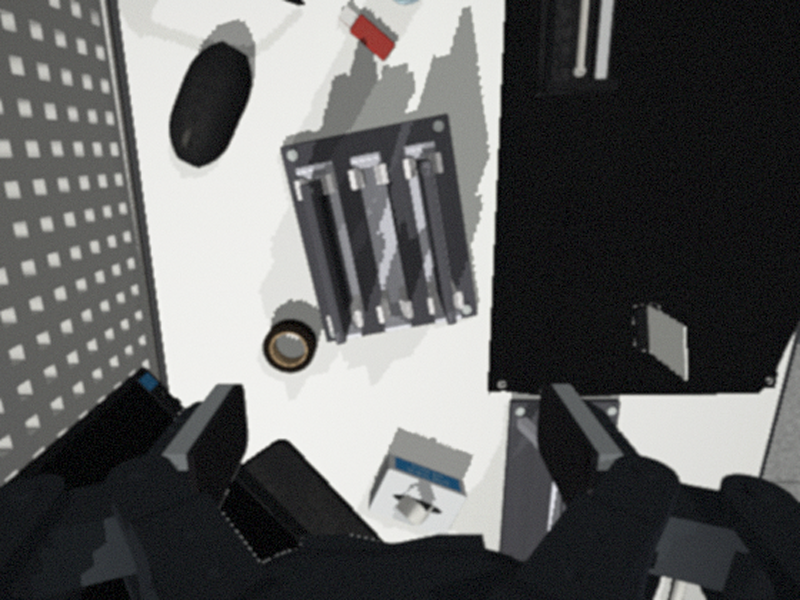

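View pics/w3.png

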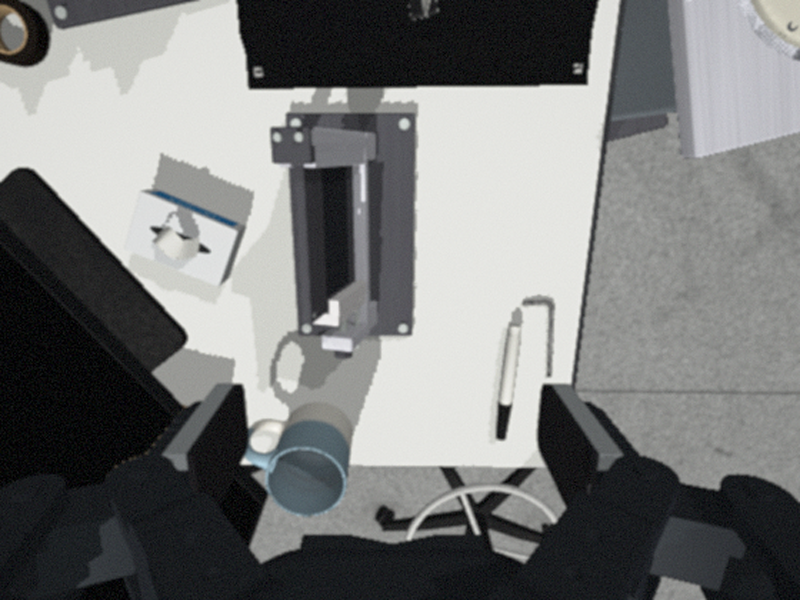

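View pics/w4.png

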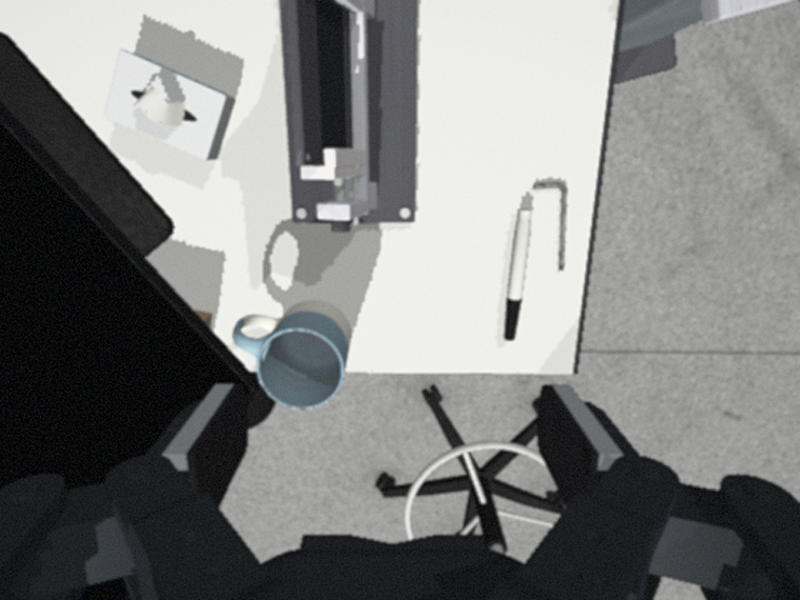

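w2 shows the rack with bolts at (292,156), (438,126) and (467,309), plates in the left and right slots, and the middle slot empty. w3 shows the stand with bolts at (295,124), (405,124), (403,328) and (307,328) and the keeper at (292,144). w4 shows two of those bolts again at (301,213) and (405,213), with the jaw at (343,160). I'll refine these positions and cast rays.

```bash
python3 - <<'E'
from h import *
import pickle
C={n:pickle.load(open(n+".pkl","rb")) for n in("w1","w2","w3","w4")}
def ref(n,p,r=4):
    g=cv2.cvtColor(C[n]["img"],cv2.COLOR_RGB2GRAY).astype(float)
    u,v=np.round((np.array(p)+.5)*.7-.5).astype(int)
    w=g[v-r:v+r+1,u-r:u+r+1]; w=np.clip(w-(np.median(w)+25),0,None)
    Y,X=np.mgrid[v-r:v+r+1,u-r:u+r+1];return np.array([(w*X).sum(),(w*Y).sum()])/w.sum()
st=[ref("w3",p) for p in[(295,124),(405,124),(403,328),(307,328)]]
rk=[ref("w2",p) for p in[(292,156),(438,126),(467,309)]]
rk1=[ref("w1",p) for p in[(92,105),(238,76),(288,268)]]
print("px",np.round(st,1).tolist(),np.round(rk,1).tolist(),np.round(rk1,1).tolist())
for nm,c,ps in[("stand",C["w3"],st),("rack",C["w2"],rk),("rack w1",C["w1"],rk1)]:
    P=np.array([onplane(c,p,10.5) for p in ps]);print(nm,P.round(1).tolist());
    print(" d",np.linalg.norm(np.roll(P,-1,0)-P,axis=1).round(1), [round(np.degrees(np.arctan2(*(P[(i+1)%len(P)]-P[i])[1::-1])),1) for i in range(len(P))])
    if nm=="stand": print(" ctr",P.mean(0))
    else: print(" ctr",(P[0]+P[2])/2)
for a,b in[((403,328),(405,213)),((307,328),(301,213))]:
    print("tri st",tri((C["w3"],ref("w3",a)),(C["w4"],ref("w4",b))).round(1))
for a,b in zip(rk,rk1): print("tri rk",tri((C["w2"],a),(C["w1"],b)).round(1))
g=C["w3"]["img"];x=g[70:250,180:310];cv2.imwrite("pics/c3.png",cv2.resize(x[:,:,::-1],None,fx=3,fy=3,interpolation=3)[:,:])
x=C["w2"]["img"][75:245,190:340];cv2.imwrite("pics/c2.png",cv2.resize(x[:,:,::-1],None,fx=3.5,fy=3.5,interpolation=3))
a=cv2.imread("pics/c3.png");b=cv2.imread("pics/c2.png")
h=max(a.shape[0],b.shape[0]);q=np.zeros((600,800,3),np.uint8);
a=a[:540,:390];q[:540,:390]=a;b=cv2.resize(b,(400,453));q[:453,400:]=b;cv2.imwrite("pics/c.png",q)
E
```

```text
px [[206.5, 85.4], [282.5, 86.2], [281.6, 229.6], [214.2, 229.8]] [[203.5, 108.7], [306.4, 87.3], [325.2, 215.6]] [[63.3, 74.6], [167.6, 52.0], [201.3, 188.3]]
stand [[511.8, 34.6, 10.5], [415.1, 60.4, 10.5], [464.5, 254.9, 10.5], [561.7, 230.6, 10.5]]
 d [100.1 200.7 100.2 202.2] [np.float64(165.1), np.float64(75.7), np.float64(-14.0), np.float64(-104.3)]
 ctr [488.26361476 145.12617174  10.5       ]
rack [[671.3, -281.3, 10.5], [532.1, -273.2, 10.5], [545.1, -93.9, 10.5]]
 d [139.4 179.8 225.9] [np.float64(176.7), np.float64(85.8), np.float64(-56.1)]
 ctr [ 608.18983983 -187.61859866   10.5       ]
rack w1 [[671.5, -282.2, 10.5], [530.9, -273.7, 10.5], [544.5, -92.4, 10.5]]
 d [140.9 181.9 228.4] [np.float64(176.6), np.float64(85.7), np.float64(-56.2)]
 ctr [ 608.01178294 -187.28760433   10.5       ]
tri st [464.3 254.1  12.8]
tri st [561.  229.8  13.1]
tri rk [ 670.8 -281.5   12.3]
tri rk [ 531.6 -273.7    8.3]
tri rk [545.1 -92.3   7.2]
```

View pics/c.png

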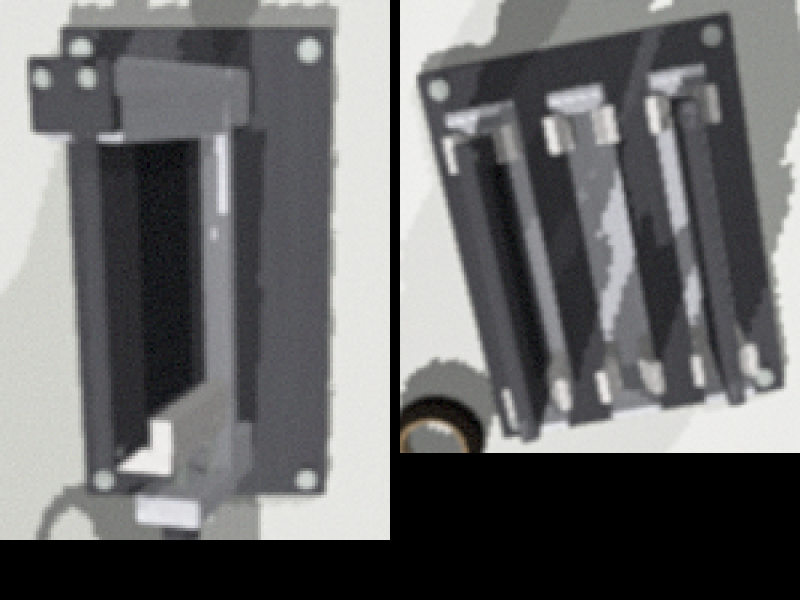

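The stand crop shows the keeper's inner end at crop row 135 and its two bolts at (40,77) and (87,77). The rack crop confirms the middle slot is empty. Both bolt rectangles fit round sizes, about 100 x 200 for the stand and 140 x 180 for the rack. Next I'll locate the keeper and plate in the stand frame.

```bash
cat >> h.py <<'E'
SO=np.array([488.3,145.1,0]);SY=np.radians(-14.35);SR=R.from_euler("z",SY)
def instand(p): return SR.inv().apply(np.asarray(p)-SO)
def proj(c,p):
    q=R.from_quat(c["orientation"]).inv().apply(np.asarray(p)-c["eye"]);return np.array([q[...,0]/q[...,2]*c["fx"]+c["cx"],q[...,1]/q[...,2]*c["fy"]+c["cy"]]).T
E
python3 - <<'E'
from h import *
import pickle
C={n:pickle.load(open(n+".pkl","rb")) for n in("w1","w2","w3","w4")}
def ref(n,u,v,r=2):
    g=cv2.cvtColor(C[n]["img"],cv2.COLOR_RGB2GRAY).astype(float);u,v=int(round(u)),int(round(v))
    w=g[v-r:v+r+1,u-r:u+r+1]; w=np.clip(w-(np.median(w)+20),0,None)
    Y,X=np.mgrid[v-r:v+r+1,u-r:u+r+1];return np.array([(w*X).sum(),(w*Y).sum()])/w.sum()
for a,b in[((193.3,95.5),(251.5,325)),((209,95.5),(262.5,325))]:
    pa,pb=ref("w3",*a,3),ref("w1",*b,3);print(pa,pb,"tri",instand(tri((C["w3"],pa),(C["w1"],pb))).round(1),"plane",instand(onplane(C["w3"],pa,142.7)).round(1),instand(onplane(C["w1"],pb,142.7)).round(1))
print("keeper inner",instand(onplane(C["w3"],(203,114.7),142.7)).round(1))
# overlay, seat at x=0
s,c=np.sin(.28),np.cos(.28)
def pl(x,y,z): return SR.apply(np.array([x*c+z*s,y,36-x*s+z*c]))+SO  # plate frame at seat
def big(n,u0,v0,w,h,f):
    im=cv2.resize(C[n]["img"][v0:v0+h,u0:u0+w,::-1],None,fx=f,fy=f,interpolation=cv2.INTER_CUBIC)
    for x,col in((-4,(0,255,255)),(4,(0,255,0))):
        P=np.array([pl(x,-65,0),pl(x,65,0),pl(x,65,100),pl(x,-65,100)])
        q=((proj(C[n],P)-[u0,v0]+.5)*f).astype(np.int32);cv2.polylines(im,[q],True,col,1)
    return im
q=np.zeros((600,800,3),np.uint8)
a=big("w3",180,75,110,178,3.37);b=big("w4",185,0,110,160,3.7);q[:a.shape[0],:a.shape[1]]=a[:600];q[:b.shape[0],390:390+b.shape[1]]=b
cv2.imwrite("pics/o.png",q)
E
```

```text
[193.42732558  95.76453488] [250.09590317 323.35009311] tri [ 38.1 -85.  143.4] plane [ 38.7 -84.9 142.7] [ 37.7 -84.6 142.7]
[208.50778816  95.61682243] [262.53964194 325.44757033] tri [ 23.1 -85.  147.4] plane [ 24.1 -85.1 142.7] [ 23.2 -81.7 142.7]
keeper inner [ 30.5 -67.3 142.7]
```

View pics/o.png

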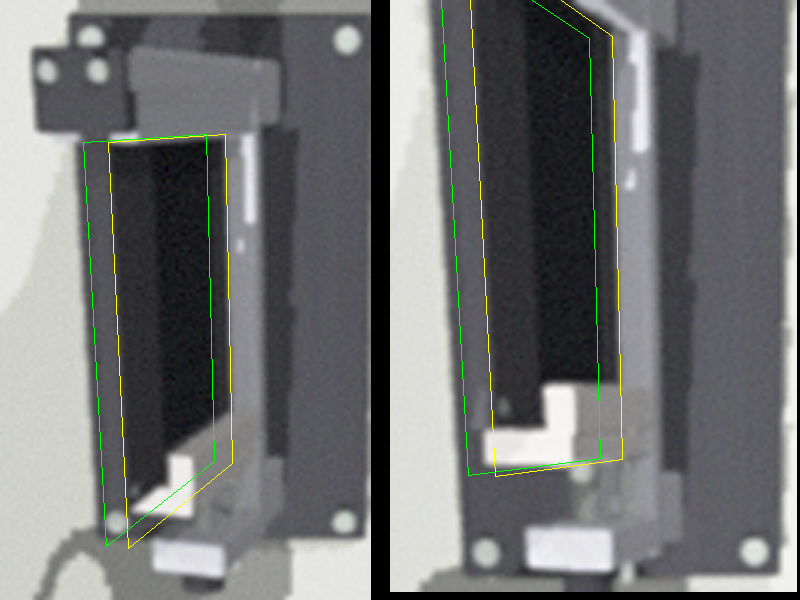

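The overlay matches the plate in x to within 1–2 mm. Along y, both the keeper edge (-67.3) and the jaw-side end put the plate's middle at stand y ≈ -12. Now I'll work out the pre-grasp.

```bash
cat >> h.py <<'E'
PR=SR*R.from_euler("y",.28); PO=SR.apply([0,-12,36])+SO   # plate in the stand
KR=R.from_euler("z",np.radians(-3.9)); KO=np.array([608.1,-187.4,16.])  # slot floor
T=R.from_matrix(np.array([[0,-1,0],[-1,0,0],[0,0,-1.]]))
def goal(o,Rp,up=0,h=80): return o+Rp.apply([0,0,h-19+up]),Rp*T
def need(o,Rp,up=0,h=80,pr=True):
    s=arm.read_state();p,q=goal(o,Rp,up,h);Rt=R.from_quat(s["ee_rot"])
    print("t",s["clock"],"pos",s["position"].round(1),"goal",p.round(1),"w",round(s["gripper_width"],1),"F",s["contact_force"].round(1))
    print(" shift cm in present tool",(Rt.inv().apply(p-s["position"])/10).round(2)," in goal tool",(q.inv().apply(p-s["position"])/10).round(2)," turn deg",np.degrees((Rt.inv()*q).as_rotvec()).round(2))
E
python3 -c "
from h import *
need(PO,PR,70)"
```

```text
t 5.35 pos [479.8 266.8 328.8] goal [520.4 124.5 161.9] w 85.1 F [ 0.3 -0.5  0.3]
 shift cm in present tool [12.75 -7.49 16.7 ]  in goal tool [ 12.78 -11.78  13.98]  turn deg [-1.603e+01 -1.000e-02 -1.300e-01]
```

Request:
drive_tool(deltas=[[[0,0,0],[-5.5,0,0]],[[0,0,0],[-5.5,0,0]],[[0,0,0],[-5,0,0]],[[2.1,-2,0],[0,0,0]],[[2.1,-2,0],[0,0,0]],[[2.1,-2,1],[0,0,0]],[[2.1,-2,2],[0,0,0]],[[2.2,-1.9,3],[0,0,0]],[[2.2,-1.9,3],[0,0,0]],[[0,0,3],[0,0,0]],[[0,0,2],[0,0,0]],[[0,0,0],[0,0,0]]])

```text
clock: 6.55
position: [517.9, 123.4, 159.8]
ee_rot: [-0.606, 0.783, 0.111, -0.088]
contact_force: [-0.5, 0.9, -0.1]
gripper_width: 85.3
grasp_force: 0.0
```

```bash
python3 -c "
from h import *
need(PO,PR,70)"; python3 snap.py w5
```

```text
t 6.55 pos [517.9 123.4 159.8] goal [520.4 124.5 161.9] w 85.3 F [-0.5  0.9 -0.1]
 shift cm in present tool [-0.17 -0.15 -0.27]  in goal tool [-0.17 -0.15 -0.27]  turn deg [ 0.26 -0.13 -0.22]
6.55 [517.9 123.4 159.8] [ 0.43  0.41 -0.04 -0.18 -1.35 -0.62] [[-0.251 -0.929 -0.272]
 [-0.968  0.242  0.067]
 [ 0.003  0.281 -0.96 ]]
```

View pics/w5.png

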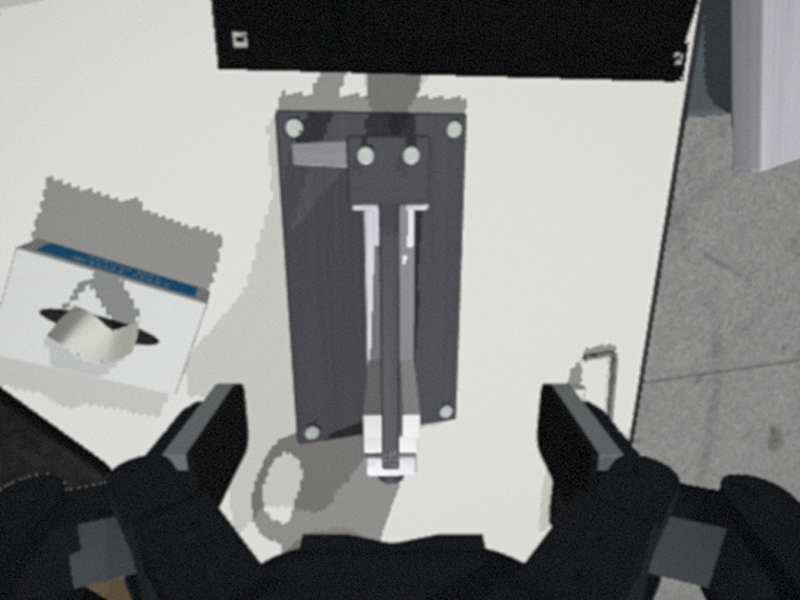

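w5 looks straight down the plate. Its upper edge runs from the keeper at (391,205) to the jaw end at (391,465), nearly centred between the fingers (mid 392.5). I'll measure the lateral offset and the plate end in tool coordinates.

```bash
python3 - <<'E'
from h import *
import pickle
c=pickle.load(open("w5.pkl","rb"));g=cv2.cvtColor(c["img"],cv2.COLOR_RGB2GRAY)
for v in(160,190,220,250,280,300,310):print(v,g[v,258:292].tolist())
print("col",[(v,int(g[v,273])) for v in range(136,150)],[(v,int(g[v,273])) for v in range(312,338)])
s=arm.read_state();Rt=R.from_quat(s["ee_rot"])
def tp(u,v,tz):
    M=np.array(c["mount"]);d=M[:3,:3]@[(u-c["cx"])/c["fx"],(v-c["cy"])/c["fy"],1];e=M[:3,3];return (e+d*(tz-e[2])/d[2]).round(1)
for u,v,z in((273.5,160,28.3),(273.5,300,28.3),(273.5,325,28.3),(273.5,143,17.3),(256,108.5,17.3),(288,108.5,17.3)):print(u,v,tp(u,v,z))
E
```

```text
160 [208, 211, 211, 208, 209, 211, 197, 140, 88, 73, 77, 79, 77, 83, 72, 78, 83, 76, 75, 72, 76, 104, 128, 142, 142, 140, 147, 180, 220, 231, 228, 187, 121, 59]
190 [215, 219, 215, 189, 145, 122, 114, 93, 78, 78, 83, 87, 88, 87, 89, 87, 84, 86, 81, 83, 86, 108, 133, 142, 140, 140, 138, 138, 139, 142, 142, 124, 87, 54]
220 [210, 197, 149, 118, 117, 117, 115, 108, 85, 80, 87, 98, 91, 92, 92, 89, 88, 84, 87, 81, 79, 97, 128, 138, 136, 140, 139, 139, 141, 142, 141, 119, 84, 51]
250 [182, 146, 120, 114, 117, 116, 114, 108, 87, 79, 89, 96, 96, 93, 93, 92, 90, 91, 85, 84, 78, 100, 128, 138, 141, 134, 138, 138, 140, 139, 133, 104, 79, 77]
280 [100, 98, 95, 101, 99, 101, 104, 98, 94, 80, 89, 96, 98, 101, 97, 94, 96, 90, 93, 90, 81, 80, 90, 108, 119, 125, 126, 128, 124, 124, 128, 124, 126, 126]
300 [230, 231, 229, 230, 231, 230, 233, 232, 213, 142, 90, 92, 99, 104, 97, 95, 98, 92, 96, 88, 79, 74, 100, 150, 218, 240, 243, 241, 240, 242, 239, 240, 239, 241]
310 [231, 228, 230, 232, 231, 231, 232, 232, 211, 139, 92, 92, 99, 95, 98, 99, 100, 91, 92, 86, 104, 174, 235, 242, 241, 240, 239, 239, 240, 239, 237, 240, 236, 224]
col [(136, 86), (137, 80), (138, 80), (139, 81), (140, 82), (141, 81), (142, 80), (143, 74), (144, 76), (145, 79), (146, 74), (147, 75), (148, 71), (149, 74)] [(312, 96), (313, 97), (314, 100), (315, 104), (316, 109), (317, 115), (318, 118), (319, 116), (320, 114), (321, 108), (322, 104), (323, 100), (324, 106), (325, 108), (326, 103), (327, 114), (328, 176), (329, 232), (330, 241), (331, 239), (332, 222), (333, 142), (334, 88), (335, 84), (336, 92), (337, 94)]
273.5 160 [43.9 -0.8 28.3]
273.5 300 [-44.6  -0.8  28.3]
273.5 325 [-62.9  -0.8  28.3]
273.5 143 [54.3 -0.8 17.3]
256 108.5 [71.5 -9.6 17.3]
288 108.5 [71.5  6.5 17.3]
```

Request:
drive_tool(deltas=[[[0,-0.1,0],[0.3,0,-0.2]],[[0,0,1.5],[0,0,0]],[[0,0,1.5],[0,0,0]],[[0,0,1.5],[0,0,0]],[[0,0,1.5],[0,0,0]],[[0,0,0.7],[0,0,0]],[[0,0,0],[0,0,0]],[[0,0,0],[0,0,0]]])

```text
clock: 7.4
position: [504.8, 129.8, 98.1]
ee_rot: [-0.609, 0.782, 0.108, -0.082]
contact_force: [0.2, 0.5, 0.3]
gripper_width: 85.4
grasp_force: 0.0
```

Request:
drive_tool(deltas=[[[0,0,0],[0,0,0]],[[0,0,0],[0,0,0]],[[0,0,0],[0,0,0]],[[0,0,0],[0,0,0]],[[0,0,0],[0,0,0]],[[0,0,0],[0,0,0]],[[0,0,0],[0,0,0]],[[0,0,0],[0,0,0]]], claw=1.4)

```text
clock: 8.2
position: [503.7, 129.6, 96.9]
ee_rot: [-0.608, 0.782, 0.108, -0.084]
contact_force: [0.0, -1.0, -0.5]
gripper_width: 14.0
grasp_force: 0.0
```

```bash
python3 -c "
from h import *
need(PO,PR)"; python3 snap.py w6; python3 - <<'E'
from h import *
import pickle
c=pickle.load(open("w6.pkl","rb"));g=cv2.cvtColor(c["img"],cv2.COLOR_RGB2GRAY)
for v in range(150,330,15):print(v,g[v,250:300:1].tolist())
E
```

```text
t 8.2 pos [503.7 129.6  96.9] goal [501.7 129.3  94.6] w 14.0 F [ 0.  -1.  -0.5]
 shift cm in present tool [0.08 0.12 0.27]  in goal tool [0.08 0.12 0.27]  turn deg [-0.34  0.01  0.14]
8.2 [503.7 129.6  96.9] [ 0.45  0.45 -0.15 -0.19 -1.19 -0.61] [[-0.246 -0.933 -0.262]
 [-0.969  0.236  0.067]
 [-0.001  0.271 -0.963]]
150 [57, 58, 59, 59, 63, 58, 57, 56, 60, 57, 56, 66, 51, 58, 58, 60, 58, 58, 60, 55, 55, 62, 58, 61, 58, 58, 55, 63, 59, 61, 62, 62, 59, 61, 58, 63, 60, 56, 58, 60, 58, 54, 64, 57, 63, 59, 61, 58, 60, 61]
165 [85, 85, 87, 83, 95, 146, 204, 226, 229, 231, 234, 234, 230, 228, 229, 230, 234, 225, 165, 99, 80, 85, 91, 92, 89, 87, 91, 88, 89, 89, 84, 89, 91, 88, 86, 84, 86, 72, 76, 114, 150, 164, 164, 168, 208, 240, 247, 246, 240, 213]
180 [84, 81, 83, 79, 91, 134, 199, 226, 230, 232, 236, 235, 234, 229, 233, 233, 236, 229, 168, 102, 76, 84, 89, 91, 94, 91, 92, 90, 92, 93, 88, 87, 90, 88, 91, 83, 80, 75, 83, 123, 153, 159, 169, 206, 239, 248, 246, 245, 239, 204]
195 [84, 83, 86, 82, 89, 133, 188, 224, 232, 235, 237, 238, 237, 221, 165, 135, 138, 130, 109, 85, 81, 94, 100, 98
[... 1300 characters left out ...]
1, 70, 101, 109, 115]
285 [98, 58, 35, 21, 23, 15, 25, 18, 39, 71, 107, 117, 114, 108, 112, 112, 116, 110, 102, 79, 83, 99, 103, 103, 101, 103, 102, 103, 100, 99, 94, 100, 98, 97, 88, 83, 76, 99, 131, 131, 81, 35, 22, 19, 23, 29, 31, 37, 79, 105]
300 [72, 35, 24, 31, 32, 31, 19, 21, 41, 82, 108, 117, 116, 114, 114, 115, 110, 116, 100, 82, 79, 93, 106, 107, 103, 104, 104, 106, 99, 99, 102, 101, 100, 98, 92, 83, 76, 101, 131, 132, 95, 47, 22, 16, 36, 60, 68, 65, 88, 152]
315 [49, 71, 75, 74, 63, 38, 26, 51, 88, 113, 114, 116, 111, 114, 113, 116, 117, 112, 95, 77, 80, 97, 106, 108, 104, 109, 102, 103, 102, 103, 101, 97, 96, 98, 91, 79, 77, 97, 126, 141, 135, 108, 52, 22, 34, 65, 68, 71, 61, 48]
```

View pics/w6.png

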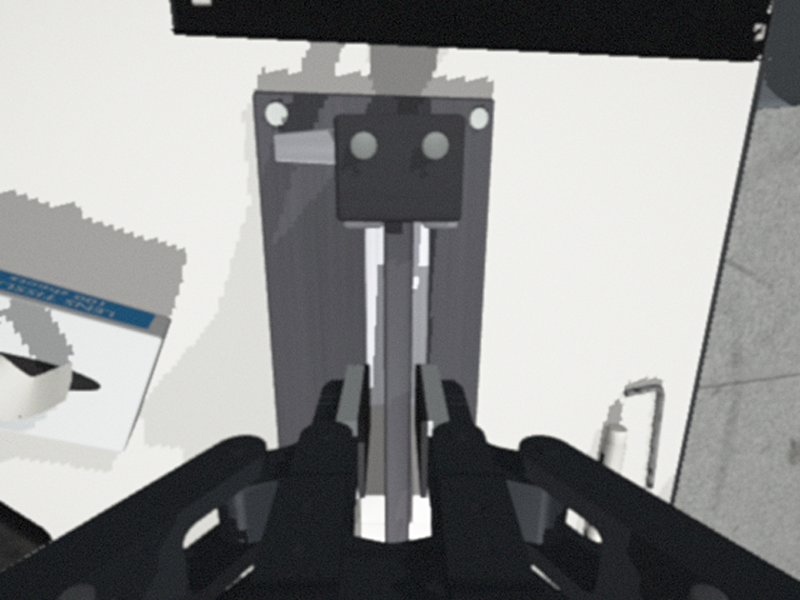

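w6 shows the plate (columns 268.7–287.7 of 560, centre 278) about 1.5 mm off the finger mid-line at 274.7. The pose calculation also asks for +1.2 mm. I'll correct that and then close in stages.

Request:
drive_tool(deltas=[[[0,0.07,0.1],[-0.3,0,0]],[[0,0.06,0.1],[0,0,0.1]],[[0,0,0],[0,0,0]],[[0,0,0],[0,0,0]]])

```text
clock: 8.65
position: [502.0, 130.0, 95.3]
ee_rot: [-0.608, 0.782, 0.11, -0.085]
contact_force: [-0.1, 0.2, -0.0]
gripper_width: 14.0
grasp_force: 0.0
```

Request:
drive_tool(deltas=[[[0,0,0],[0,0,0]],[[0,0,0],[0,0,0]],[[0,0,0],[0,0,0]],[[0,0,0],[0,0,0]]], claw=1.0)

```text
clock: 9.05
position: [502.0, 130.0, 95.4]
ee_rot: [-0.608, 0.782, 0.11, -0.085]
contact_force: [0.2, -0.8, -0.4]
gripper_width: 10.0
grasp_force: 0.0
```

```bash
cat > ctr.py <<'E'
from h import *
need(PO,PR)
i=get_image("wrist");g=cv2.cvtColor(i["img"],cv2.COLOR_RGB2GRAY)
print(g[195:215,250:300].mean(0).astype(int).tolist());print(g[283:303,250:300].mean(0).astype(int).tolist())
E
python3 ctr.py
```

```text
t 9.05 pos [502.  130.   95.4] goal [501.7 129.3  94.6] w 10.0 F [ 0.2 -0.8 -0.4]
 shift cm in present tool [ 0.08 -0.01  0.08]  in goal tool [ 0.08 -0.01  0.08]  turn deg [-0.04  0.02  0.05]
[81, 80, 92, 145, 207, 232, 235, 236, 238, 239, 225, 170, 137, 134, 126, 98, 79, 85, 95, 101, 101, 102, 100, 100, 100, 101, 100, 100, 100, 100, 99, 98, 96, 88, 84, 103, 151, 189, 197, 194, 174, 161, 162, 165, 165, 161, 142, 101, 66, 64]
[96, 102, 110, 114, 114, 100, 67, 37, 29, 29, 29, 23, 31, 64, 97, 101, 82, 80, 92, 103, 106, 104, 103, 102, 102, 101, 100, 99, 98, 97, 96, 94, 89, 80, 72, 63, 40, 19, 25, 36, 42, 47, 58, 81, 105, 115, 112, 107, 100, 96]
```

Request:
drive_tool(deltas=[[[0,0,0],[0,0,0]],[[0,0,0],[0,0,0]],[[0,0,0],[0,0,0]],[[0,0,0],[0,0,0]],[[0,0,0],[0,0,0]]], claw=0)

```text
clock: 9.6
position: [501.8, 130.1, 95.7]
ee_rot: [-0.608, 0.782, 0.11, -0.085]
contact_force: [-1.9, 1.2, 4.2]
gripper_width: 6.4
grasp_force: 61.7
```

Request:
drive_tool(deltas=[[[-0.15,0,0],[0,0,0]],[[-0.15,0,0],[0,0,0]],[[-0.15,0,0],[0,0,0]],[[-0.15,0,0],[0,0,0]],[[-0.1,0,0],[0,0,0]],[[0,0,0],[0,0,0]],[[0,0,0],[0,0,0]]])

```text
clock: 10.3
position: [502.4, 132.1, 96.2]
ee_rot: [-0.608, 0.782, 0.108, -0.089]
contact_force: [-2.8, -12.4, 8.9]
gripper_width: 6.2
grasp_force: 62.4
```

```bash
cat > st.py <<'E'
from h import *
P0=np.array([501.8,130.1,95.7])
s=arm.read_state();print(s["clock"],"moved in plate axes",PR.inv().apply(s["position"]-P0).round(2),"F plate axes",PR.inv().apply(s["contact_force"]).round(1),"w",round(s["gripper_width"],2),"tq",s["wrist_torque"].round(2),"turn",np.degrees((PR*T).inv().__mul__(R.from_quat(s["ee_rot"])).as_rotvec()).round(2))
E
python3 st.py
```

```text
10.3 moved in plate axes [-0.1   2.12  0.51] F plate axes [ -2.1 -12.7   8.7] w 6.18 tq [-3.44  0.77  1.04] turn [-0.11  0.49 -0.01]
```

Request:
drive_tool(deltas=[[[0,0,-0.1],[0,-0.5,0]],[[0,0,0],[0,0,0]],[[0,0,0],[0,0,0]]])

```text
clock: 10.6
position: [502.4, 132.6, 95.9]
ee_rot: [-0.607, 0.782, 0.112, -0.086]
contact_force: [-2.1, -10.7, 2.5]
gripper_width: 6.1
grasp_force: 61.7
```

```bash
python3 st.py
```

```text
10.6 moved in plate axes [-0.12  2.55  0.2 ] F plate axes [ -0.1 -10.9   2.6] w 6.06 tq [-3.14  0.21  0.97] turn [-0.15 -0.06  0.03]
```

Request:
drive_tool(deltas=[[[-0.1,0,-0.05],[0,0,0]],[[-0.1,0,0],[0,0,0]],[[0,0,0],[0,0,0]],[[0,0,0],[0,0,0]]])

```text
clock: 11.0
position: [502.8, 134.4, 96.1]
ee_rot: [-0.607, 0.782, 0.112, -0.086]
contact_force: [-1.5, -10.7, 2.0]
gripper_width: 5.9
grasp_force: 61.5
```

```bash
python3 st.py
```

```text
11.0 moved in plate axes [-0.18  4.37  0.37] F plate axes [  0.6 -10.7   2.3] w 5.95 tq [-3.32  0.08  0.91] turn [-0.17 -0.03  0.04]
```

Request:
drive_tool(deltas=[[[-0.1,0,0],[0,0,0]],[[-0.1,0,0],[0,0,0]],[[-0.1,0,0],[0,0,0]],[[-0.1,0,0],[0,0,0]],[[-0.1,0,0],[0,0,0]],[[0,0,0],[0,0,0]],[[0,0,0],[0,0,0]]])

```text
clock: 11.7
position: [503.8, 138.5, 96.2]
ee_rot: [-0.607, 0.782, 0.111, -0.087]
contact_force: [-2.7, -12.5, 2.0]
gripper_width: 5.8
grasp_force: 61.6
```

```bash
python3 st.py; python3 snap.py w7 >/dev/null; python3 - <<'E'
from h import *
g=cv2.cvtColor(cv2.imread("pics/w7.png"),cv2.COLOR_BGR2GRAY);a=cv2.cvtColor(cv2.imread("pics/w6.png"),cv2.COLOR_BGR2GRAY)
for n,m in(("w6",a),("w7",g)):print(n,[(v,int(m[v,385:405].mean())) for v in range(190,250,3)])
E
```

```text
11.7 moved in plate axes [-0.24  8.62  0.49] F plate axes [ -0.1 -12.8   2. ] w 5.76 tq [-3.85  0.17  1.1 ] turn [-0.2   0.05  0.05]
w6 [(190, 60), (193, 60), (196, 58), (199, 59), (202, 60), (205, 61), (208, 59), (211, 59), (214, 60), (217, 56), (220, 44), (223, 53), (226, 57), (229, 56), (232, 60), (235, 86), (238, 87), (241, 87), (244, 87), (247, 87)]
w7 [(190, 51), (193, 51), (196, 51), (199, 51), (202, 50), (205, 50), (208, 50), (211, 51), (214, 50), (217, 50), (220, 51), (223, 54), (226, 55), (229, 57), (232, 58), (235, 59), (238, 68), (241, 92), (244, 93), (247, 95)]
```

Request:
drive_tool(deltas=[[[-0.1,0,0],[0,0,0]],[[-0.07,0,0],[0,0,0]],[[0,0,0],[0,0,0]],[[0,0,0],[0,0,0]],[[0,0,0],[0,0,0]]])

```text
clock: 12.25
position: [504.2, 139.9, 96.3]
ee_rot: [-0.607, 0.782, 0.111, -0.087]
contact_force: [-2.2, -12.6, 3.7]
gripper_width: 6.3
grasp_force: 61.6
```

```bash
python3 st.py; python3 snap.py w8 >/dev/null; python3 - <<'E'
from h import *
import pickle
for n in("w6","w8"):
    c=pickle.load(open(n+".pkl","rb"));hs=c["img"].astype(int)
    print(n)
    for v in range(120,172,2): print(v,[tuple(hs[v,u]) and int(hs[v,u].mean()) for u in range(240,320,4)])
E
```

```text
12.25 moved in plate axes [-0.25 10.04  0.54] F plate axes [ -0.1 -12.7   3.8] w 6.34 tq [-4.02  0.23  1.17] turn [-0.21  0.08  0.05]
w6
120 [59, 63, 50, 53, 64, 62, 61, 60, 63, 66, 61, 60, 54, 62, 53, 60, 62, 59, 62, 61]
122 [63, 62, 58, 57, 61, 62, 59, 65, 64, 63, 60, 65, 65, 65, 57, 59, 66, 62, 57, 60]
124 [65, 60, 60, 66, 58, 62, 62, 63, 63, 62, 62, 63, 62, 63, 52, 60, 63, 63, 60, 61]
126 [61, 58, 65, 66, 65, 63, 66, 62, 63, 60, 62, 61, 65, 62, 62, 60, 56, 62, 59, 63]
128 [57, 60, 59, 63, 60, 66, 64, 63, 63, 58, 63, 63, 63, 63, 61, 62, 66, 59, 64, 64]
130 [62, 63, 64, 61, 63, 62, 63, 62, 57, 59, 61, 62, 61, 65, 59, 64, 60, 63, 62, 59]
132 [61, 55, 61, 60, 64, 61, 58, 63, 62, 62, 60, 62, 60, 60, 59, 62, 62, 59, 61, 63]
134 [64, 64, 57, 61, 63, 60, 59, 62, 60, 60, 60, 61, 63, 61, 57, 58, 62, 64, 59, 60]
136 [63, 63, 61, 62, 59, 56, 60, 65, 61, 58, 62, 61, 62, 62, 61, 65, 63, 61, 60, 62]
138 [62, 61, 57, 61, 63, 59, 61, 64, 56, 56, 61, 62, 56, 56, 58, 62, 64, 62, 58, 60]
140 [61, 61, 62, 57, 60, 60, 55, 60, 62, 62, 58, 56, 59, 60, 58, 59, 61, 58, 61, 62]
142 [63, 63, 60, 62, 63, 66,
[... 3015 characters left out ...]
, 59, 61, 56, 58, 74, 159, 247, 192, 64, 92, 98, 92, 94]
158 [81, 87, 85, 202, 237, 230, 145, 59, 59, 59, 61, 72, 163, 247, 171, 63, 95, 90, 91, 90]
160 [79, 81, 82, 203, 236, 230, 147, 60, 56, 66, 59, 71, 165, 247, 167, 65, 94, 97, 92, 91]
162 [80, 84, 85, 202, 235, 231, 145, 57, 60, 60, 55, 78, 163, 247, 164, 61, 93, 95, 92, 93]
164 [86, 84, 82, 205, 234, 231, 142, 56, 59, 58, 75, 87, 168, 247, 166, 71, 90, 92, 93, 96]
166 [86, 81, 83, 203, 234, 231, 149, 58, 57, 63, 75, 87, 172, 247, 161, 72, 92, 93, 88, 94]
168 [81, 85, 82, 200, 235, 232, 150, 53, 53, 62, 73, 89, 167, 246, 160, 74, 92, 93, 91, 92]
170 [82, 80, 80, 198, 236, 231, 147, 63, 66, 60, 74, 88, 172, 246, 158, 71, 95, 97, 88, 94]
```

Request:
drive_tool(deltas=[[[-0.05,0,0],[0,0,0]],[[0,0,-0.1],[0,0,0]],[[0,0,-0.1],[0,0,0]],[[0,0,0],[0,0,0]],[[0,0,0],[0,0,0]]])

```text
clock: 12.8
position: [504.2, 140.7, 96.6]
ee_rot: [-0.606, 0.782, 0.112, -0.088]
contact_force: [-1.9, -10.9, -3.8]
gripper_width: 6.3
grasp_force: 60.8
```

```bash
python3 st.py
```

```text
12.8 moved in plate axes [-0.57 10.88  0.8 ] F plate axes [  1.9 -11.   -3.4] w 6.28 tq [-3.7  -0.38  0.95] turn [-0.3   0.05  0.12]
```

Request:
drive_tool(deltas=[[[0.03,-0.03,-0.1],[0.2,0,0]],[[0,0,-0.1],[0,0,0]],[[0,0,-0.1],[0,0,0]],[[0,0,0],[0,0,0]],[[0,0,0],[0,0,0]]])

```text
clock: 13.3
position: [504.0, 140.5, 98.4]
ee_rot: [-0.606, 0.783, 0.111, -0.088]
contact_force: [-2.9, -9.2, -6.9]
gripper_width: 6.3
grasp_force: 60.3
```

```bash
python3 st.py
```

```text
13.3 moved in plate axes [-1.13 10.58  2.45] F plate axes [ 1.4 -9.7 -6.7] w 6.28 tq [-3.48 -0.32  0.9 ] turn [-0.25  0.07  0.14]
```

Request:
drive_tool(deltas=[[[0,-0.04,-0.1],[0,0,0]],[[0,-0.04,-0.1],[0,0,0]],[[0,0,-0.1],[0,0,0]],[[0,0,-0.1],[0,0,0]],[[0,0,0],[0,0,0]]])

```text
clock: 13.8
position: [505.2, 140.0, 101.9]
ee_rot: [-0.606, 0.782, 0.112, -0.088]
contact_force: [-4.4, -9.8, -6.8]
gripper_width: 5.9
grasp_force: 60.2
```

```bash
python3 st.py
```

```text
13.8 moved in plate axes [-0.92 10.42  6.17] F plate axes [  0.1 -10.6  -7.1] w 5.94 tq [-3.37  0.    0.96] turn [-0.34  0.11  0.13]
```

Request:
drive_tool(deltas=[[[0,-0.03,-0.2],[0,0,0]],[[-0.02,-0.02,-0.2],[-0.2,0,0]],[[0,0,-0.2],[0,0,0]],[[0,0,-0.2],[0,0,0]],[[0,0,-0.2],[0,0,0]],[[0,0,0],[0,0,0]]])

```text
clock: 14.4
position: [509.0, 140.1, 111.9]
ee_rot: [-0.606, 0.782, 0.113, -0.088]
contact_force: [-3.2, -7.3, -5.0]
gripper_width: 6.4
grasp_force: 60.1
```

```bash
python3 st.py
```

```text
14.4 moved in plate axes [-0.17 11.45 16.77] F plate axes [ 0.2 -7.8 -5.2] w 6.38 tq [-2.79  0.2   0.84] turn [-0.47  0.01  0.1 ]
```

Request:
drive_tool(deltas=[[[0.05,0,-0.4],[0.2,0,0]],[[0,0,-0.5],[0.2,0,0]],[[0,0,-0.5],[0,0,0]],[[0,0,-0.5],[0,0,0]],[[0,0,-0.5],[0,0,0]],[[0,0,-0.5],[0,0,0]],[[0,0,0],[0,0,0]]])

```text
clock: 15.1
position: [517.9, 139.9, 140.9]
ee_rot: [-0.607, 0.783, 0.111, -0.083]
contact_force: [-4.3, -2.3, -8.2]
gripper_width: 6.4
grasp_force: 59.7
```

```bash
python3 st.py
```

```text
15.1 moved in plate axes [ 0.17 13.5  47.09] F plate axes [-1.2 -3.2 -8.8] w 6.43 tq [-1.57  0.36  0.55] turn [ 0.1  -0.29  0.02]
```

Request:
drive_tool(deltas=[[[0,0,-0.4],[0,0,0]],[[0,0,-0.4],[0,0,0]],[[0,0,-0.4],[0,0,0]],[[0,0,0],[0,0,0]]])

```text
clock: 15.5
position: [521.7, 139.7, 153.1]
ee_rot: [-0.607, 0.783, 0.111, -0.082]
contact_force: [-5.5, -0.6, -8.7]
gripper_width: 6.6
grasp_force: 59.6
```

```bash
python3 st.py
```

```text
15.5 moved in plate axes [ 0.36 14.26 59.84] F plate axes [-2.6 -1.9 -9.8] w 6.56 tq [-1.19  0.48  0.44] turn [ 0.19 -0.39 -0.01]
```

Request:
drive_tool(deltas=[[[0,0.05,-0.3],[-0.2,0,0]],[[0,0.03,-0.3],[0,0,0]],[[0,0,-0.4],[0,0,0]],[[0,0,-0.4],[0,0,0]],[[0,0,0],[0,0,0]]])

```text
clock: 16.0
position: [528.1, 140.0, 170.3]
ee_rot: [-0.607, 0.783, 0.111, -0.078]
contact_force: [-3.9, 0.7, -3.5]
gripper_width: 6.1
grasp_force: 60.6
```

```bash
python3 st.py
```

```text
16.0 moved in plate axes [ 1.48 16.08 78.07] F plate axes [-2.9 -0.3 -4.4] w 6.14 tq [-0.18  0.6  -0.14] turn [ 0.49 -0.7  -0.06]
```

Request:
drive_tool(deltas=[[[0,0.08,-0.2],[-0.2,0.3,0]],[[0,0.06,-0.3],[-0.2,0.3,0]],[[0,0,-0.4],[0,0,0]],[[0,0,-0.4],[0,0,0]],[[0,0,0],[0,0,0]]])

```text
clock: 16.5
position: [529.9, 138.9, 182.0]
ee_rot: [-0.608, 0.782, 0.11, -0.085]
contact_force: [-0.5, 0.2, -1.9]
gripper_width: 6.1
grasp_force: 60.6
```

```bash
python3 st.py
```

```text
16.5 moved in plate axes [ 0.19 15.48 89.87] F plate axes [ 0.1  0.  -2. ] w 6.1 tq [-0.08 -0.68 -0.11] turn [ 0.04 -0.02 -0.08]
```

Request:
drive_tool(deltas=[[[0,0,-0.7],[0,0,0]],[[0,0,-1],[0,0,0]],[[0,0,-1.5],[0,0,0]],[[0,0,-2],[0,0,0]],[[0,0,-2],[0,0,0]],[[0,0,-2],[0,0,0]],[[0,0,-1],[0,0,0]],[[0,0,0],[0,0,0]],[[0,0,0],[0,0,0]]])

```text
clock: 17.4
position: [555.6, 131.7, 278.1]
ee_rot: [-0.607, 0.782, 0.111, -0.087]
contact_force: [-0.1, 0.7, -2.6]
gripper_width: 6.2
grasp_force: 60.6
```

```bash
python3 st.py; python3 snap.py w9; python3 - <<'E'
from h import *
import pickle
s=arm.read_state()
for n in("scene","side"):
    i=get_image(n);pickle.dump((s,i),open(n+"9.pkl","wb"))
    P=s["position"]+R.from_quat(s["ee_rot"]).apply(np.array([[x,0,z] for x in(-65,65) for z in(-39,61)]))
    print(n,proj(i,P).round(1).tolist())
c=pickle.load(open("w9.pkl","rb"));g=c["img"].mean(2)
M=np.array(c["mount"])
def pt(P): q=M[:3,:3].T@(np.array(P,float)-M[:3,3]);return (q[:2]/q[2]*c["fx"]+[c["cx"],c["cy"]]).round(1)
print("pred corners",[pt((65,0,z)) for z in(-39,61)],[pt((65,0,z)) for z in(-37,-41)])
for u in(268,274,280):print(u,[int(x) for x in g[100:260:3,u]])
E
```

```text
17.4 moved in plate axes [ -0.66  14.88 189.63] F plate axes [ 0.5  0.6 -2.6] w 6.23 tq [-0.11 -0.79 -0.01] turn [-0.23  0.1  -0.03]
17.4 [555.6 131.7 278.1] [ 0.41  0.4   0.24 -0.17 -1.63 -0.65] [[-0.247 -0.93  -0.272]
 [-0.969  0.237  0.068]
 [ 0.002  0.28  -0.96 ]]
scene [[210.4, 181.3], [219.0, 215.3], [250.4, 164.0], [257.4, 197.0]]
side [[234.4, 163.2], [248.0, 211.8], [271.8, 147.9], [283.2, 192.0]]
pred corners [array([275.4, 128.9]), array([275. , 118.7])] [array([275.4, 128.6]), array([275.4, 129.3])]
268 [95, 102, 91, 134, 96, 63, 44, 56, 56, 62, 64, 64, 62, 63, 60, 61, 53, 64, 60, 60, 60, 65, 57, 62, 61, 73, 100, 101, 98, 99, 101, 103, 98, 99, 103, 99, 106, 102, 99, 80, 59, 61, 61, 59, 58, 63, 77, 76, 77, 80, 74, 75, 78, 100]
274 [82, 86, 73, 54, 52, 51, 49, 53, 57, 59, 62, 62, 66, 62, 62, 61, 65, 62, 64, 58, 57, 52, 57, 59, 54, 59, 100, 101, 100, 96, 96, 98, 102, 101, 100, 99, 101, 105, 99, 100, 104, 103, 99, 104, 107, 106, 103, 104, 105, 108, 105, 103, 105, 108]
280 [58, 63, 56, 66, 59, 49, 52, 54, 51, 63, 68, 68, 63, 64, 65, 65, 63, 60, 60, 58, 61, 58, 66, 56, 59, 57, 95, 103, 100, 101, 98, 100, 100, 100, 96, 99, 99, 99, 100, 103, 102, 103, 100, 95, 103, 100, 102, 102, 100, 105, 105, 98, 102, 100]
```

```bash
python3 - <<'E'
from h import *
import pickle
for n,(u0,u1,v0,v1) in {"side":(222,300,138,226),"scene":(200,270,150,230)}.items():
    s,i=pickle.load(open(n+"9.pkl","rb"));g=i["img"].mean(2)
    print(n)
    for v in range(v0,v1,2):print(v,"".join(" .:-=+*#%@"[min(9,int(x/26))] for x in g[v,u0:u1]))
E
```

```text
side
138 #**++++-:::::....:::::....:::::..:::.:....-:+**+++++++++**++++*#+++++++++++*++
140 ++++++++-::::::..:::::....:::::..::::..:*#*++++++++++*++*#+++++++++++++**++%*+
142 ++++++%%*+-:::.:..:::::....:::.:..:...:++++++++++*#*+*++++++*++*++%%%*+**+++++
144 *%%+++**++++-:.---:::.:.....::........=+++*++#%+++*+++++++++++#%#+***+++++++++
146 +**+++++++++++++*#%*-:.:-:..-#*-.:.....++%#++**+++==++++*%+++****++++++++++%*+
148 +++++++++++*%%+++##+++:*#=...##=:::....=+*+++++:::::+*#*+*+++*+**+***++##++*++
150 ++++++*%#+++*#++++++++--#*:..=#*-:::....+++--:::::-=:+*+=+++**##%*+##+++++++++
152 +%%*+++**+++++++++++++#-+#=. .*#=:::....:::::::::::::=+=+#**+*###+++++++++*#*+
154 +**++++++++++++++*%*++*=:#*:..=#*=::.....:::::::::::::#*+#%***##+++++++##++#*+
156 ++++++++++++#%*++*#*++++:=#=...*#=-::.....::::::::::::**++++**##*++*%++**+++++
158 +++++++%%*++***+++++++++--*+--:=#*=::...:::::::::::::::++++++*###*++*++++++*++
160 +*%%+++**++++++++++++++#=-:::::.*#+---=+=::::::::::::::.+*%#**#*+++++++*#++#*+
162 +***+++++++++++++*##=-:::::::::.-*+=-=--::::::::::::::::=+****#*+++*%*+**+++++
164 ++++++++++++
[... 4862 characters left out ...]
%%%%%%%#*=-------------=#
212 ...........*%@@@@@@@#-::::::::-+#%@@@@@%%%%@%%%%%%%%%%%#*+=-----------
214 ............#@@@@@@@%+--=-:-*%%@@@@@@@@@@@@@@@%%%%%%%%%%%%%%*+=-------
216 ...........=%@@@@@@@@#==+#%@@@@@@@@@@@@@@@@@@@%%%%%%%%%%%%%%%%%#*+==--
218 ..........=%@@@@@@@@@@@@@@@@@@@@@@@@@@@@@@@@@@@@%%%%%%%%%%%%%%%%%%#+=-
220 .........=%@@@@@@@@@@@@@@@@@@@@@@@@@@@@@@@@@@%%%%%%%%%%%%%%%%%#*=----:
222 ........#@@@@@@@@@@@@@@@@@@@@@@@@@@@@@@@@@@@@@@@@@@@@@@@@%%%%#=---::::
224 .......#@@@@@@@@@@@@@@@@@@@@@@@@@@@@@@@@@@@@@@@@@@@@@@@@@@@@@@%#=:::::
226 ......#@@@@@@@@@@@@@@@@@@@@@@@@@@@@@@@@@@@@@@@@@@@@@@@@@@@@@@@%%*=++++
228 .....#@@@@@@@@@@@@@@@@%%%@@@@@@@@@@@@@@@@@@@@@@@@@@@@@@@@@@@@@@%*==**+
```

The plate is free and held. The scene and side edge slopes show it has pivoted in the grip by about 3° (+y end low). I'll turn the tool upright and to the rack's yaw with a -3° correction, then measure the tilt again.

```bash
python3 -c "
from h import *
need(KO,KR*R.from_euler('x',3,degrees=True),130)
need(KO,KR,130)"
```

```text
t 17.55 pos [555.4 131.6 277.6] goal [ 607.4 -197.4  206.7] w 6.6 F [-0.1  0.8 -2.7]
 shift cm in present tool [ 30.59 -14.63   3.18]  in goal tool [32.8  -7.43  5.38]  turn deg [ 16.01  -1.64 -10.75]
t 17.55 pos [555.4 131.6 277.6] goal [ 608.1 -187.4  207. ] w 6.6 F [-0.1  0.8 -2.7]
 shift cm in present tool [ 29.6  -14.45   3.2 ]  in goal tool [31.47 -7.43  7.06]  turn deg [ 16.29   1.33 -10.32]
```

Request:
drive_tool(deltas=[[[0,0,0],[4,-0.4,-2.7]],[[0,0,0],[4,-0.4,-2.7]],[[0,0,0],[4,-0.4,-2.7]],[[0,0,0],[4,-0.4,-2.7]],[[0,0,0],[0,0,0]],[[0,0,0],[0,0,0]],[[0,0,0],[0,0,0]]])

```text
clock: 18.25
position: [556.4, 131.8, 278.3]
ee_rot: [-0.682, 0.73, 0.018, 0.019]
contact_force: [-0.2, -0.2, -2.4]
gripper_width: 6.2
grasp_force: 60.6
```

```bash
cat > edge.py <<'E'
from h import *
s=arm.read_state();Rt=R.from_quat(s["ee_rot"]);Rp=Rt*T.inv()
print("t",s["clock"],"pos",s["position"].round(1),"rot err vs rack",np.degrees((KR.inv()*Rp).as_rotvec()).round(2),"w",s["gripper_width"])
g0=s["position"]+Rt.apply([0,0,-19])
def P(y,z,x,th=3.): return g0+(Rp*R.from_euler("x",-th,degrees=True)).apply([x,y,z-80])
def fit(n,i,A,B,lab,w=9):
    g=cv2.GaussianBlur(cv2.cvtColor(i["img"],cv2.COLOR_RGB2GRAY).astype(np.float32),(3,3),0)
    a,b=proj(i,np.array([A,B]));d=(b-a)/np.linalg.norm(b-a);nn=np.array([-d[1],d[0]]);pts=[]
    for t in np.linspace(.08,.92,40):
        k=np.arange(-w,w+.01,.25);q=(a+(b-a)*t)[None]+k[:,None]*nn
        pr=cv2.remap(g,q[:,0].astype(np.float32)[None],q[:,1].astype(np.float32)[None],1)[0];j=np.abs(np.gradient(pr));m=j.argmax()
        if j[m]>4:pts.append([t*np.linalg.norm(b-a),k[m]])
    pts=np.array(pts)
    if len(pts)<8: print(n,lab,"few");return
    keep=np.ones(len(pts),bool)
    for _ in range(8):
        c=np.polyfit(*pts[keep].T,1);r=pts[:,1]-np.polyval(c,pts[:,0]);keep=np.abs(r)<max(.6,1.5*np.median(np.abs(r[keep])))
    print(n,lab,"off px",round(np.polyval(c,np.linalg.norm(b-a)/2),2),"ang",round(np.degrees(np.arctan(c[0])),2),keep.sum(),"of",len(pts),"res",round(r[keep].std(),2))
for n in("scene","side"):
    i=get_image(n);cv2.imwrite(f"pics/{n}_{s['clock']:.2f}.png",i["img"][:,:,::-1])
    fit(n,i,P(65,100,4),P(-65,100,4),"top"); fit(n,i,P(65,0,-4),P(-65,0,-4),"bottom")
    fit(n,i,P(-65,0,-4),P(-65,100,-4),"-y end"); fit(n,i,P(65,0,4),P(65,100,4),"+y end back");fit(n,i,P(65,0,-4),P(65,100,-4),"+y end front")
    e=[proj(i,np.array([P(65,0,-4,t),P(-65,0,-4,t)])) for t in(3.,2.)];an=[np.degrees(np.arctan2(*(q[1]-q[0])[::-1])) for q in e];print("  image deg per deg tilt",round(an[1]-an[0],2))
E
python3 edge.py
```

```text
t 18.25 pos [556.4 131.8 278.3] rot err vs rack [ 3.01 -0.03  0.01] w 6.228115833105597
scene top off px -5.28 ang -6.4 10 of 29 res 0.26
scene bottom off px 1.97 ang 6.34 18 of 40 res 0.33
scene -y end off px 0.38 ang -1.92 34 of 40 res 0.28
scene +y end back off px -0.66 ang -15.53 12 of 40 res 0.27
scene +y end front off px -0.41 ang 0.09 26 of 40 res 0.26
  image deg per deg tilt 0.83
side top off px -3.06 ang -19.75 14 of 36 res 0.51
side bottom off px 7.26 ang 27.8 10 of 14 res 0.26
side -y end off px 1.39 ang -5.35 16 of 38 res 0.25
side +y end back off px 0.66 ang -0.45 32 of 39 res 0.24
side +y end front off px -2.96 ang -0.39 33 of 39 res 0.27
  image deg per deg tilt 1.38
```

```bash
ls pics | grep 18; python3 - <<'E'
import cv2,numpy as np,glob
for n,(u0,u1,v0,v1) in {"side":(225,300,148,222),"scene":(205,275,160,226)}.items():
    g=cv2.imread(glob.glob(f"pics/{n}_18*.png")[0]).mean(2)
    print(n)
    for v in range(v0,v1,2):print(v,"".join(" .:-=+*#%@"[min(9,int(x/26))] for x in g[v,u0:u1]))
E
```

```text
scene_18.25.png
side_18.25.png
side
148 +++++++++%%+++##+++++++++:.##-...=#*-.::...+---:+**#*+*+++*+**+*#*++##++*++
150 +++*%%+++*#+++++++++++++#-.##=...=#*-.::...::::-+++*+=++*+*##%*+##+++++++++
152 *+++**+++++++++++++*%*++#-.##=. .=#*-:::...::::.++++=+#**+*###+++++++++*#*+
154 ++++++++++++++*%*++**++++:.##=. .=#*-.:....:::::=++#*+#%**+#%+++++++##++**+
156 +++++++++#%*++*#*++++++++:.##=:::=#*-:::...:::::.++#*++++**##*++*%++**+++++
158 ++++%%*++***++++++++++++#-:=---:.=#*-.::..::::::.+++++++++*###*++*++++++*++
160 %+++**+++++++++++++*%#++:---:..:.:**-.::::::::::.++++++%#**#*+++++++*#++#*+
162 *+++++++++++++*%#++**---::.::.::.:=*=---::::::::.++##++**+*#*+++*%++**+++++
164 +++++++++*%#++*#*+==--:::..:::::....::::::::..::.++*++++++*#*%#+**++++++*++
166 ++++*%#+++#+++++++---::=::::::::.::::::::.....::.++++++##+*#**+++++++*++%*+
168 %*+++**+++++++++++----::::::::::::::::........::.++##++**+##+++++#++##+++++
170 #*+++++++++++++#%*:-=-::::::::::::::..........::.++**+++++##+#*+*#+++++++++
172 ++++++++++#%*++#*++=--:::::::::::.............::.++++++++*#*+*++:..........
174 +++++%%+++#*+++++++=
[... 3676 characters left out ...]
--+*+-:--=##%#*=-::*%%%%*
208 @@@@@@@@@@@@%*-:::....::::-+#%%%%#*++++*#%%%#*==----------+=::--#%##%*
210 #%%%%%@@@@@@@#-::::::::=*%%%%%%%%%%%%%%%%%%%%%%#*=-------------=#%%%%*
212 ......*%@@@@@#=:::::=*%@@@@@@@@@@@%%%%@%%%%%%%%%%%#*+=-----------=*#%*
214 .......#@@@@@%+---*%@@@@@@@@@@@@@@@@@@@@@%%%%%%%%%%%%%%*+=------------
216 ......=%@@@@@@%%%@@@@@@@@@@@@@@@@@@@@@@@@%%%%%%%%%%%%%%%%%#*+==-------
218 .....=%@@@@@@@@@@@@@@@@@@@@@@@@@@@@@@@@@@@@%%%%%%%%%%%%%%%%%#*=-:-----
220 ....=%@@@@@@@@@@@@@@@@@@@@@@@@@@@@@@@@@@%%%%%%%%%%%%%%%%%#+-:::::--::-
222 ...#@@@@@@@@@@@@@@@@@@@@@@@@@@@@@@@@@@@@@@@@@@@@@@@@%%%%#=..::::::-=+*
224 ..#@@@@@@@@@@@@@@@@@@@@@@@@@@@@@@@@@@@@@@@@@@@@@@@@@@@@@@#=-:::::-+***
```

```bash
python3 - <<'E'
import io,contextlib
with contextlib.redirect_stdout(io.StringIO()): exec(open("edge.py").read())
import glob
C={n:get_image(n) for n in("scene","side")}
def ang(n,A,B): a,b=proj(C[n],np.array([A,B]));return round(np.degrees(np.arctan2(*(b-a)[::-1])),2)
for th in(0,1,2,3,4,5):
    print(th,"bottom scene",ang("scene",P(65,0,-4,th),P(-65,0,-4,th)),"-y end",ang("scene",P(-65,0,-4,th),P(-65,100,-4,th)),"+y back",ang("scene",P(65,0,4,th),P(65,100,4,th)),"| side -y",ang("side",P(-65,0,-4,th),P(-65,100,-4,th)),"+y back",ang("side",P(65,0,4,th),P(65,100,4,th)),"bottom",ang("side",P(65,0,-4,th),P(-65,0,-4,th)))
def line(n,A,B,out,lo,hi):  # bright-outside crossing of level per row/col
    pass
def edgefit(n,rows,u0,u1,sign,lev,byrow=True):
    g=C[n]["img"].mean(2);pts=[]
    for v in rows:
        r=g[v,u0:u1] if byrow else g[u0:u1,v]
        for k in range(len(r)-1):
            if (r[k]-lev)*(r[k+1]-lev)<=0 and (r[k+1]-r[k])*sign>0:
                x=u0+k+(lev-r[k])/(r[k+1]-r[k]);pts.append((x,v) if byrow else (v,x));break
    pts=np.array(pts,np.float32);vx,vy,x,y=cv2.fitLine(pts,cv2.DIST_HUBER,0,.01,.01).ravel()
    if vx<0:vx,vy=-vx,-vy
    d=(pts-[x,y])@[-vy,vx];print(n,"angle",round(np.degrees(np.arctan2(vy,vx)),2),"at",(round(x,1),round(y,1)),"n",len(pts),"res",round(float(np.median(np.abs(d))),2))
print("scene bottom");edgefit("scene",range(224,234),205,235,1,120,False);edgefit("scene",range(208,216),218,240,1,120)
print("scene -y");edgefit("scene",range(173,191),245,262,1,140)
print("scene +y");edgefit("scene",range(191,213),208,224,-1,140)
print("side +y back");edgefit("side",range(168,208),238,250,-1,110)
print("side -y");edgefit("side",range(150,173),268,278,1,90)
E
```

```text
0 bottom scene -31.12 -y end -89.2 +y back -92.12 | side -y -89.69 +y back -91.09 bottom -35.21
1 bottom scene -31.97 -y end -90.0 +y back -93.02 | side -y -90.1 +y back -91.57 bottom -36.69
2 bottom scene -32.81 -y end -90.8 +y back -93.92 | side -y -90.51 +y back -92.05 bottom -38.11
3 bottom scene -33.64 -y end -91.62 +y back -94.84 | side -y -90.92 +y back -92.53 bottom -39.49
4 bottom scene -34.45 -y end -92.45 +y back -95.78 | side -y -91.34 +y back -93.03 bottom -40.82
5 bottom scene -35.25 -y end -93.3 +y back -96.73 | side -y -91.76 +y back -93.52 bottom -42.1
scene bottom
scene angle -32.75 at (np.float32(228.5), np.float32(209.8)) n 10 res 0.04
scene angle -32.32 at (np.float32(226.6), np.float32(211.0)) n 7 res 0.03
scene -y
scene angle 87.75 at (np.float32(251.9), np.float32(181.3)) n 18 res 0.05
scene +y
scene angle 84.82 at (np.float32(217.7), np.float32(201.5)) n 22 res 0.03
side +y back
side angle 86.55 at (np.float32(244.4), np.float32(186.9)) n 40 res 0.54
side -y
side angle -89.7 at (np.float32(273.5), np.float32(161.5)) n 23 res 0.02
```

```bash
cat >> h.py <<'E'
TH=3.;DX=1.
def rack(up,dx=0,dy=0):
    s=arm.read_state();Rt=R.from_quat(s["ee_rot"]);q=KR*R.from_euler("x",TH,degrees=True)
    p=KO+KR.apply([dx,DX+dy,80+up])-q.apply([0,0,19.]);Rt2=q*T
    print("t",s["clock"],"pos",s["position"].round(1),"F rack",KR.inv().apply(s["contact_force"]).round(1),"tq",KR.inv().apply(s["wrist_torque"]).round(2),"w",round(s["gripper_width"],1),"rack-frame shift mm",KR.inv().apply(p-s["position"]).round(1))
    print(" shift cm tool",(Rt.inv().apply(p-s["position"])/10).round(2),"turn deg",np.degrees((Rt.inv()*Rt2).as_rotvec()).round(2))
E
python3 -c "
from h import *
rack(150)"
```

```text
t 18.55 pos [556.4 131.7 278.3] F rack [-0.8 -1.3 -2.6] tq [-0.12 -0.02  0.04] w 6.6 rack-frame shift mm [  73.3 -312.8  -51.3]
 shift cm tool [31.51 -7.31  3.49] turn deg [-0.07  0.    0.03]
```

Request:
drive_tool(deltas=[[[1.5,-0.4,0],[0,0,0]],[[2.5,-0.6,0],[0,0,0]],[[2.9,-0.7,0],[0,0,0]],[[2.9,-0.7,0],[0,0,0]],[[2.9,-0.7,0],[0,0,0]],[[2.9,-0.7,0],[0,0,0]],[[2.9,-0.7,0],[0,0,0]],[[2.9,-0.7,0.5],[0,0,0]],[[2.9,-0.7,0.8],[0,0,0]],[[2.9,-0.7,0.8],[0,0,0]],[[2.5,-0.5,0.8],[0,0,0]],[[1.8,-0.2,0.6],[0,0,0]]])

```text
clock: 19.75
position: [607.7, -187.5, 226.1]
ee_rot: [-0.682, 0.731, 0.018, 0.019]
contact_force: [0.1, 0.2, -2.6]
gripper_width: 6.6
grasp_force: 60.5
```

Request:
drive_tool(deltas=[[[0,0,0],[0,0,0]],[[0,0,0],[0,0,0]],[[0,0,0],[0,0,0]]])

```text
clock: 20.05
position: [608.2, -184.7, 227.9]
ee_rot: [-0.683, 0.73, 0.017, 0.02]
contact_force: [-0.5, 0.9, -2.2]
gripper_width: 6.2
grasp_force: 60.5
```

```bash
python3 -c "
from h import *
rack(150)"; python3 snap.py w10; python3 - <<'E'
import cv2,numpy as np,pickle
from h import *
c=pickle.load(open("w10.pkl","rb"));g=c["img"].mean(2)
s=arm.read_state()
# predicted: slot ends, flare top z=73, y +-73, x +-11 ; floor groove
for lab,p in (("flare -y",[[x,-73,73-16] for x in(-11,11)]),("body end",[[x,-78,57] for x in(-12,12)]),("floor",[[x,-67,0] for x in(-5.5,5.5)])):
    print(lab,proj(c,KO+KR.apply(np.array(p,float))).round(1).tolist())
for v in range(20,215,3):print(v,"".join(" .:-=+*#%@"[min(9,int(x/26))] for x in g[v,205:345]))
E
```

```text
t 20.05 pos [ 608.2 -184.7  227.9] F rack [-0.6  0.9 -2.2] tq [-0.1   0.05 -0.01] w 6.2 rack-frame shift mm [ 0.1 -0.7 -0.9]
 shift cm tool [ 0.07 -0.01  0.08] turn deg [-0.17  0.03  0.1 ]
20.05 [ 608.2 -184.7  227.9] [-0.07  0.4   0.09 -0.06 -1.27  0.02] [[-0.066 -0.998  0.007]
 [-0.996  0.066  0.052]
 [-0.053 -0.003 -0.999]]
flare -y [[288.0, 92.6], [262.5, 92.5]]
body end [[289.3, 86.4], [261.3, 86.4]]
floor [[280.7, 97.6], [269.9, 97.6]]
20 %@@%%@%%%%%%%%%@%@%@%@%%%%@%@%%%@%%%%%%%%%%%%%%%#*+==========================================*%%*++++++++++++++++++++++++++++++#%@%%%%%%%@%%
23 @%%@@%%%%%%%@@%@%@%%@@%@%%@%%%%%%%%%%%%%%%%%%%#*===========================================+++++++++++++++++++++++++++++++++++#%@@@@%%%%@@%%
26 @@@%@%@@%@%%%@@@%@@%@%%@@%%@%%%%%%%%%%%%%%%%%%#+========================================+++++++++++++++++++++++++++++++++++++*%@@%%%%%@%%%#*
29 %@%%@@%%@%@%@%%%@%%@@@%%@%%%%%%%%%%%%%%%%%%%%#+======================================+++++++++++++++++++++++++++++++++++++++++*#%%%%@@@%*+++
32 %%@@%@%%@%%@%@%@%%@@@@%@@@@%%%%%%%%%%%%%%%#*===============================
[... 8043 characters left out ...]
:.......   ..:=++++++=:............:::::..:::::::::.:::.::::--:............:::::-+####*+-:...   ..:.:::--------::.:::---
203 %%*=-::::--:-------::.......  ...:=++++++=:...........::::::...::.::::::::::::.:--:............::::--*##*+==-:..   .....:::--------:::::----
206 %%#+--:-----------:::........ ...:-++++++=:.........::----::.:.:::::::::::::::::---.........:::::::-=*#*+===-...  . .....::-------:::-------
209 %%#+--:-:--:-------:::......  ...:-=+==+==:.......::::-:-:::..::::::.::::::::..::-:.......::::::::::-===-==--.... . ....::--------::--------
212 =++=--:-----:------:::.....  . ..:-======-:......::::-----::..::::::::::::::.::::-:....:::::::::::::-====---:....  ......:--------::-------=
```

The wrist numbers put the middle slot's flare at columns 262.5–290.5, row 89, against a prediction of 261.3–289.3, row 86.4. The plate hangs at a centre of about 275.8, so it is aligned to within about 1 mm. I'll descend.

Request:
drive_tool(deltas=[[[0.1,0,0.6],[-0.1,0,0]],[[0.06,0,1.2],[0,0,0.1]],[[0.06,0,1.2],[0,0,0]],[[0.07,0,1.3],[0,0,0]],[[0.07,0,1.3],[0,0,0]],[[0.07,0,1.3],[0,0,0]],[[0.06,0,1.2],[0,0,0]],[[0.03,0,0.6],[0,0,0]],[[0,0,0],[0,0,0]],[[0,0,0],[0,0,0]]])

```text
clock: 21.1
position: [608.4, -186.0, 140.5]
ee_rot: [-0.682, 0.731, 0.018, 0.02]
contact_force: [0.2, -0.4, -2.4]
gripper_width: 6.3
grasp_force: 60.5
```

```bash
python3 -c "
from h import *
rack(62)"; python3 snap.py w11 >/dev/null; python3 - <<'E'
import cv2,numpy as np,pickle
c=pickle.load(open("w11.pkl","rb"));g=c["img"].mean(2)
for v in range(30,180,4):print(v,"".join(" .:-=+*#%@"[min(9,int(x/26))] for x in g[v,235:320]))
E
```

```text
t 21.1 pos [ 608.4 -186.   140.5] F rack [ 0.2 -0.3 -2.4] tq [-0.13 -0.03 -0.04] w 6.3 rack-frame shift mm [-0.2  0.5 -1.5]
 shift cm tool [-0.05  0.02  0.15] turn deg [-0.06  0.   -0.03]
30 +============================================++++++++++++++++++++++++++++++++++++++++
34 ============================================+++++*++++++++++++++++++++++++*++++++++++
38 ========================================+++++++++++++++++++++++++++++++++++++++++++++
42 ====================================++++++++++++*+*++++++++++++++++++++++++++++++++++
46 ======================+============++++++++++++++++++++++++++++++++++++++++++++++++++
50 ==============================+++++++++++++++++++++++++*++++++++++*++++++++++++++++++
54 ===========================++*+++++++++++++++++++++++++++++++*++++++*++++++++++++++++
58 ======--------------=================================================================
62 ..........::.....::::::::::::::::::::::::::.:::::::::::::::::::::::::::::::::::::::::
66 ............:::::::::::::::::::::::::::::::::::::::::::::::::::::::::::::::::::::::::
70 .....:...::::::::::
[... 1789 characters left out ...]
...:.......:-=-::-----------------::-+#%*=:.::--:::--:::--::-:-::---==
154 =::...............:..:....:-=--------------------:-+#%#*=:::--::::::::---:::::--::-==
158 =-:....................:..:-=--------------------:-+#%#*-..::---:--::::::::::--:::-==
162 +=:........:.......:.:::.::-=-:------------------:-+#%#*=::::-:-::::::::::::::::::-==
166 +=:...:.........::::::::..:-=-:::----------------:-+#%#*-:.:::--:-::-::-:-::::::::===
170 +=:...:......::::::::::...:-=-:::---------------::-*#%#*-.::::::-::::--:-:::-::::-===
174 +=-.....::::::::::::::::..:-=-:.:.:::----------:::=*#%#*-:::::::....:::::-::-:::--===
178 ++-:....::::::::::::::::..:---:.::::::::::::::::.:=*#%#+-..::::.....::--::::::-:--===
```

Request:
drive_tool(deltas=[[[0,0.05,0.5],[0,0,0]],[[0.02,0,0.6],[0,0,0]],[[0.03,0,0.6],[0,0,0]],[[0.03,0,0.5],[0,0,0]],[[0,0,0],[0,0,0]],[[0,0,0],[0,0,0]]])

```text
clock: 21.75
position: [607.6, -185.4, 117.9]
ee_rot: [-0.682, 0.731, 0.018, 0.019]
contact_force: [0.4, 0.2, -1.7]
gripper_width: 6.4
grasp_force: 60.5
```

```bash
python3 -c "
from h import *
rack(41)"
```

```text
t 21.75 pos [ 607.6 -185.4  117.9] F rack [ 0.4  0.2 -1.7] tq [-0.08 -0.02 -0.04] w 6.4 rack-frame shift mm [0.7 0.1 0.1]
 shift cm tool [-0.01 -0.07 -0.01] turn deg [ 0.    0.01 -0.04]
```

Request:
drive_tool(deltas=[[[0.02,0,0.4],[0,0,0]],[[0.02,0,0.4],[0,0,0]],[[0.02,0,0.4],[0,0,0]],[[0.02,0,0.4],[0,0,0]],[[0,0,0],[0,0,0]],[[0,0,0],[0,0,0]]])

```text
clock: 22.35
position: [607.5, -185.4, 102.0]
ee_rot: [-0.682, 0.731, 0.018, 0.019]
contact_force: [0.6, -0.2, -2.6]
gripper_width: 6.1
grasp_force: 60.5
```

```bash
python3 -c "
from h import *
rack(25)"
```

```text
t 22.35 pos [ 607.5 -185.4  102. ] F rack [ 0.6 -0.1 -2.6] tq [-0.14 -0.01 -0.01] w 6.1 rack-frame shift mm [0.7 0.  0.1]
 shift cm tool [-0.   -0.07 -0.01] turn deg [-0.    0.02 -0.04]
```

Request:
drive_tool(deltas=[[[0.02,0,0.4],[0,0,0]],[[0.02,0,0.4],[0,0,0]],[[0.02,0,0.4],[0,0,0]],[[0.02,0,0.4],[0,0,0]],[[0.02,0,0.4],[0,0,0]],[[0,0,0],[0,0,0]],[[0,0,0],[0,0,0]]])

```text
clock: 23.05
position: [607.6, -185.3, 81.9]
ee_rot: [-0.682, 0.731, 0.018, 0.019]
contact_force: [0.6, 0.3, -2.8]
gripper_width: 6.1
grasp_force: 60.5
```

```bash
python3 -c "
from h import *
rack(5)"
```

```text
t 23.05 pos [ 607.6 -185.3   81.9] F rack [ 0.6  0.4 -2.8] tq [-0.15  0.01 -0.01] w 6.1 rack-frame shift mm [ 0.7 -0.1  0.1]
 shift cm tool [ 0.01 -0.07 -0.01] turn deg [-0.    0.02 -0.04]
```

Request:
drive_tool(deltas=[[[0.01,0,0.1],[0,0,0]],[[0,0,0.1],[0,0,0]],[[0.01,0,0.1],[0,0,0]],[[0,0,0],[0,0,0]],[[0,0,0],[0,0,0]]])

```text
clock: 23.55
position: [607.5, -185.4, 79.1]
ee_rot: [-0.682, 0.731, 0.018, 0.019]
contact_force: [-0.7, -0.1, -2.3]
gripper_width: 6.3
grasp_force: 60.5
```

Request:
drive_tool(deltas=[[[0,0,0.1],[0,0,0]],[[0,0,0],[0,0,0]],[[0,0,0],[0,0,0]]])

```text
clock: 23.85
position: [607.8, -185.5, 78.6]
ee_rot: [-0.682, 0.731, 0.017, 0.02]
contact_force: [0.3, -2.8, -0.8]
gripper_width: 6.4
grasp_force: 61.0
```

```bash
python3 -c "
from h import *
rack(0)"
```

```text
t 23.85 pos [ 607.8 -185.5   78.6] F rack [ 0.5 -2.8 -0.8] tq [-0.28  0.11  0.02] w 6.4 rack-frame shift mm [ 0.4  0.1 -1.6]
 shift cm tool [-0.01 -0.04  0.16] turn deg [-0.06  0.   -0.03]
```

Request:
drive_tool(deltas=[[[0,0,0.05],[0,0,0]],[[0,0,0.05],[0,0,0]],[[0,0,0],[0,0,0]],[[0,0,0],[0,0,0]]])

```text
clock: 24.25
position: [608.1, -185.8, 78.3]
ee_rot: [-0.682, 0.731, 0.017, 0.02]
contact_force: [-1.8, -2.6, 5.4]
gripper_width: 6.0
grasp_force: 61.7
```

```bash
python3 -c "
from h import *
rack(0)"
```

```text
t 24.25 pos [ 608.1 -185.8   78.3] F rack [-1.7 -2.8  5.4] tq [-0.55  0.44  0.03] w 6.0 rack-frame shift mm [ 0.1  0.4 -1.3]
 shift cm tool [-0.04 -0.01  0.13] turn deg [-0.11 -0.03 -0.02]
```

Request:
drive_tool(deltas=[[[0,0,0],[0,0.6,0]],[[0,0,0],[0,0.5,0]],[[0,0,0],[0,0,0]],[[0,0,0],[0,0,0]]])

```text
clock: 24.65
position: [608.4, -185.5, 78.9]
ee_rot: [-0.683, 0.731, 0.01, 0.013]
contact_force: [-1.7, -1.3, 7.9]
gripper_width: 6.1
grasp_force: 61.9
```

```bash
sed -i 's/^TH=3/TH=1.9/' h.py; python3 -c "
from h import *
rack(0)"
```

```text
Traceback (most recent call last):
  File "h.py", line 29
    TH=1.9.;DX=1.
           ^
SyntaxError: invalid syntax
```

```bash
sed -i 's/^TH=1.9\./TH=1.9/' h.py; python3 -c "
from h import *
rack(0)"
```

```text
t 24.65 pos [ 608.4 -185.5   78.9] F rack [-1.6 -1.4  7.9] tq [-0.01  0.61  0.07] w 6.1 rack-frame shift mm [-0.1 -0.3 -1.9]
 shift cm tool [0.04 0.01 0.18] turn deg [-0.15 -0.01  0.  ]
```

Request:
drive_tool(deltas=[[[0,0,-0.08],[0,0,0]],[[0,0,0],[0,0,0]],[[0,0,0],[0,0,0]]])

```text
clock: 24.95
position: [608.2, -185.3, 79.0]
ee_rot: [-0.682, 0.731, 0.011, 0.013]
contact_force: [-1.7, -0.8, 5.6]
gripper_width: 6.0
grasp_force: 61.7
```

```bash
python3 -c "
from h import *
rack(0)"
```

```text
t 24.95 pos [ 608.2 -185.3   79. ] F rack [-1.7 -0.9  5.6] tq [0.09 0.42 0.07] w 6.0 rack-frame shift mm [ 0.1 -0.4 -1.9]
 shift cm tool [ 0.05 -0.01  0.19] turn deg [-0.11  0.01 -0.02]
```

Request:
drive_tool(deltas=[[[0,0,-0.06],[0,-0.4,0]],[[0,0,0],[0,0,0]],[[0,0,0],[0,0,0]]])

```text
clock: 25.25
position: [607.9, -185.4, 78.8]
ee_rot: [-0.682, 0.731, 0.013, 0.015]
contact_force: [-0.4, -1.0, 4.8]
gripper_width: 6.2
grasp_force: 61.5
```

```bash
python3 -c "
from h import *
rack(0)"
```

```text
t 25.25 pos [ 607.9 -185.4   78.8] F rack [-0.4 -1.   4.8] tq [-0.1   0.18 -0.01] w 6.2 rack-frame shift mm [ 0.3 -0.3 -1.8]
 shift cm tool [ 0.04 -0.03  0.18] turn deg [-0.07  0.41 -0.05]
```

Request:
drive_tool(deltas=[[[0,0,0],[0,0,0]],[[0,0,0],[0,0,0]],[[0,0,0],[0,0,0]]], claw=1.0)

```text
clock: 25.55
position: [607.2, -185.0, 77.7]
ee_rot: [-0.682, 0.731, 0.014, 0.015]
contact_force: [-0.2, 1.0, 0.5]
gripper_width: 10.3
grasp_force: 0.0
```

```bash
python3 -c "
from h import *
rack(0)"
```

```text
t 25.55 pos [ 607.2 -185.    77.7] F rack [-0.3  1.   0.5] tq [0.   0.02 0.08] w 10.3 rack-frame shift mm [ 1.1 -0.7 -0.7]
 shift cm tool [ 0.08 -0.11  0.06] turn deg [ 0.06  0.44 -0.05]
```

Request:
drive_tool(deltas=[[[0,-0.05,0],[0,0,0]],[[0,0,0],[0,0,0]],[[0,0,0],[0,0,0]]], claw=2.4)

```text
clock: 25.85
position: [608.0, -185.2, 78.3]
ee_rot: [-0.682, 0.731, 0.014, 0.015]
contact_force: [-0.6, -0.6, -0.3]
gripper_width: 23.8
grasp_force: 0.0
```

Request:
drive_tool(deltas=[[[-0.02,0,-0.5],[0,0,0]],[[-0.04,0,-1],[0,0,0]],[[-0.06,0,-1.5],[0,0,0]],[[-0.1,0,-2],[0,0,0]],[[-0.1,0,-2.5],[0,0,0]],[[-0.1,0,-2.5],[0,2,0]],[[-0.1,0,-2.5],[0,0.6,0]],[[0,0,-1.5],[0,0,0]],[[0,0,0],[0,0,0]],[[0,0,0],[0,0,0]]])

```text
clock: 26.85
position: [607.9, -184.1, 218.8]
ee_rot: [-0.682, 0.731, -0.002, -0.001]
contact_force: [-0.7, -0.6, -0.1]
gripper_width: 23.7
grasp_force: 0.0
```

```bash
python3 -c "
from h import *
rack(150)"; python3 snap.py w12 >/dev/null; python3 - <<'E'
from h import *
import pickle
c=pickle.load(open("w12.pkl","rb"));g=c["img"].mean(2)
for h in(100,103):print("pred top corners y-,y+ at h",h,[proj(c,KO+KR.apply(np.array([[x,y,h] for x in(-4,4)],float))).round(1).tolist() for y in(-65,65)])
for v in range(90,330,6):print(v,"".join(" .:-=+*#%@"[min(9,int(x/26))] for x in g[v,225:325]))
E
```

```text
t 26.85 pos [ 607.9 -184.1  218.8] F rack [-0.7 -0.7 -0.1] tq [ 0.03  0.03 -0.06] w 23.7 rack-frame shift mm [ 0.4 -1.7  8.2]
 shift cm tool [ 0.17 -0.04 -0.82] turn deg [-0.05 -2.14 -0.06]
pred top corners y-,y+ at h 100 [[[279.5, 112.7], [268.8, 112.7]], [[279.0, 271.3], [269.6, 271.3]]]
pred top corners y-,y+ at h 103 [[[279.6, 112.7], [268.7, 112.7]], [[279.0, 272.9], [269.5, 272.9]]]
90 :.....................::::::::::::::::::::::::::::::::::::::::::::::::::::::::::::::::::::::..::::::
96 :::::::::::....:::::::::::::::::::::::--------------------------:::::::::::::::::::::::::::---------
102 +===========------:::::.::::::::::::+#%%%%%%%%%%#+==============-::::::::::::::::.::----=+#%%%%%%%%#
108 ---=-----========-:::::::::::::.:-=======-=+*##*+=---=------=======--:::.::::.....::--=++++==-=+*##*
114 .....:=====+***+=-::::.:::::...:+%%%%%*+++=------------======-==+**+=:::...........:=*%%%%%*+++=:...
120 ... .:-====+***+==-:...........:=#%%%#+=====-----------=========+**+-:............::=*%@%%#+===-:...
126 ... ..:---=++++++=-:...........:=*%%%#+=====-----------======--=++++-:......
[... 2787 characters left out ...]
%%%%%%@@@@@@@@@@@@@@@@@@@@@@@@@@@@@@@@@@@@@@@@@%+.   .    .::-----------
294 ----------:.          :+%%@@@@@@@@@@@@@@@@@@@@@@@@@@@@@@@@@@@@@@@@@@@@@@@@@%+:    .. ....:=====-----
300 . ..:-====:....      .=#%@@@@@@@@@@@@@@@@@@@@@%@@@@@@@@@@@@@@@@%@@@@@@@@@@@%*-. .   ..::-=***+-.. . 
306  .. ...:::......    .-*%@@@@@@@@@@@@@@@@@@@@@@@@@@@@@@@@@@@@@@@@@@@@@@@@@@@@%+:.    .::::::::.  ... 
312 ..   .  . ......    :*%@@@@@@@@@@@@@@@@@@@@@@@@@@@@@@@@@@@@@@@@@@@@@%@@@%@@@@%+:.  ..:::...  .... . 
318    ..    .......   :*%@@@@@@@@@@@@@@@@@%@@@@@@@@@@@@@@%@@@@@@@%@@@@@@@@@%@@@@@%+.  ..:.::.  .   .   
324  .. . .. .  ....  :+%@@@@@@@@@%@@@@@@@@@%@@@@@@@@@@@@%@@@@@@%@@@@@@@@@@@@%@@@@%#=. ..:::.......  .
```

The plate stands in the middle slot, at columns 268.5–279.5, exactly as predicted. I'll pull the arm clear and check its height and level against the stored plates.

Request:
drive_tool(deltas=[[[0,0,-3],[0,0,0]],[[0,0,-3],[0,0,0]],[[0,2,-3],[0,0,0]],[[0,3,0],[0,0,0]],[[0,3,0],[0,0,0]],[[0,3,0],[0,0,0]],[[0,3,0],[0,0,0]],[[2,3,0],[0,0,0]],[[3,2,0],[0,0,0]],[[3,0,0],[0,0,0]],[[3,0,0],[0,0,0]],[[0,0,0],[0,0,0]]])

```text
clock: 28.1
position: [410.0, -282.6, 307.5]
ee_rot: [-0.681, 0.732, -0.0, -0.003]
contact_force: [0.1, 0.9, -0.5]
gripper_width: 24.3
grasp_force: 0.0
```

```bash
python3 - <<'E'
from h import *
for n in("scene","side"):
    i=get_image(n);g=i["img"].mean(2);cv2.imwrite(f"pics/{n}_end.png",i["img"][:,:,::-1])
    Q=KO+KR.apply(np.array([[x,y,100] for x in(-46,0,46) for y in(65,-65)],float));q=proj(i,Q).round(1);print(n,"pred top corners",q.tolist())
    u0,v0=q.min(0).astype(int)-8;u1,v1=q.max(0).astype(int)+12
    for v in range(v0,v1+10):print(v,"".join(" .:-=+*#%@"[min(9,int(x/26))] for x in g[v,u0:u1]),u0 if v==v0 else "")
E
```

```text
scene pred top corners [[283.9, 189.2], [308.4, 172.1], [273.1, 183.8], [297.7, 167.2], [262.6, 178.5], [287.3, 162.4]]
154 ++++++*##*++++++++**++*#*+++++**+=:---=+*#%%#*=-:*#********%@@@@@@ 254
155 ++**++*#*++++++++*#*+++++++++++=-:--+*#%%%%%#+++-:=+*******%@@@@@@ 
156 +##*+++++++++**++*#*++++++*+=-----+*#%%%%%%%#*#*=::+******#%@@@@@@ 
157 +##*++++++++*#*++++++++**+=:---=+*#%%%%%%%%%##**+-:=+*****%@@@@@@@ 
158 +**+++++*+++*#*+++++++++=-:-=+*#%%%%%%%%%%%%#%#**+-:=*##**#%@@@@@@ 
159 +++++++***+++*+++++++=----=+*%@%%%%%%%%%%%%%%%%####=:*%%#**#%@@@@@ 
160 ++++++*##++++++++++=----+**%@@%%%%%%%%%%%%%%%@@@@@@%=:+#%***#%@@@@ 
161 ++**+++#*++++++++=---=+*#%@@@@%%%%%%%@@@@@@@@@@@@@@@%=:=#%***%@@@@ 
162 +*#*++++++++*+=----=+*%@@@%%%%%%%###%%@@@@@@@@@@@@@@@%+:-##**#%@@@ 
163 +##*++++++++=----+**%@@%%%#+==----:=+#%%%@@@@@@@@@@@@@%+:=##**#%@@ 
164 +++++++++==---=+*#%@%%%*-:.....:--:..::=#%@@@@@@@@@@@@@%+-*%#**%@@ 
165 +++++*+-----=+*%@@%%*=-.......:---:.....:*%%@@@@@@@@@@@@%+-#%**#%% 
166 +++++=----+**%@@@%*-:::.....::--:-:.......-#@@@@@@@@@@@@@#:*%#***% 
167 ====---=+*#%@@@@%*-:......::---::::..
[... 6124 characters left out ...]
--:.:=%=....:-.--::.............=++++++++++ 
215 %%%%#**==*##*%+-.. +@**++=:.*#*-...:+*---::..-:.........=++++++++++ 
216 %%%%###*****+==-...#@@@%%#*=@#=....*%+---::..*+:........=+++=--==++ 
217 %%%%%%%%%%*#=-=-.. -++#%%@@#%+-...-@*++=-:..+%%-......:.=+++=:::=== 
218 %%%%%%%%%##@+==-.. =*#*****===-.. :@%%%***==@%=......::.=+++=::::-- 
219 %%%%%%%%%%%%+==-...+%%*###*===-...:#%@@@@@%#@*:.::..::::=+++-:::::: 
220 %%%%%%%%%%%%+==-...*%*#%@%%+==-....+***+*##***-:++:::::==++-::::::: 
221 %%##%%%%%%%%+==-...*%%%%%%%+==-....+###***%#==:=%*---:=+++=:::::::: 
222 %####%%%%%%%+==-:..=%%%%%%%+==-...:%@%@%%++=----=--:=-++*=::::::::: 
223 #####%%%%%%%+==-:.:+%%%%%%%+==-...:%%%%+----------:=++++*-:::::::::
```

The scene and side views show three plates evenly spaced, with parallel top edges and corner heights in line with prediction. The placed plate is upright and fully down, and the arm is clear, so I'll hand the job in.

```bash
python3 -c "
from h import *
print(arm.job_done())"
```

```text
the job is handed in; nothing more can be done
None
```

The filter plate is in the rack's empty middle slot, upright and fully down as far as the camera views show. The arm is clear and the job was handed in at about 28 s; it returned no verdict.

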